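# Tap the tray's taper handle home and lift the top tray off

## Robot

A 6-joint arm with a two-finger parallel gripper is mounted at the origin on the work surface. World frame = base frame: x ahead of the robot, y to its left, z up, the work surface at z = 0. Lengths are in m, angles in rad, forces in N, time in s.
With the tool pointing down it reaches from about 0.325 to 0.85 m from the base axis. Payload 4.4 kg.
Tool frame: the origin (TCP) lies at the very end of the fingers, on their centre line; the grasp point (between the pads) lies 19 mm behind it; x points along the fingers, z is the direction in which the jaws open and shut, and the axes are right-handed (so a half turn about x gives the same grasp; the last joint's range is limited). The gripper opens to 94 mm and grips with 3 to 60 N. Pads are 16 mm wide; open, the fingers measure 119 mm over their backs; the gripper's body (75 mm by 177 mm) begins 78 mm behind the grasp point.
Start: joints at [1.103, 0.207, 1.542, -0, 1.393, -0.15], TCP at [0.18, 0.546, 0.167] pointing down, gripper open.
Joint ranges: [-2.73, 2.73], [-0.86, 2.22], [0.23, 2.46], [-1.11, 4.25], [0.08, 2.63], [-2.82, 2.82]. Speed limits (rad/s): [2.79, 2.79, 3.14, 3.14, 3.14, 3.14].

## Interface

Orientations are given as a unit quaternion [w, x, y, z].
In Python, from workcell import bot gives the robot as it stands.
- The arm moves only by the shell command python3 -m inch 'ROWS' [FORCE]. ROWS is JSON, a list of rows, each a list of 7 numbers: the turn, a rotation vector about the tool's x, y, z in degrees, then the shift along the tool's x, y, z in cm, then the closure, from 0 (fully open) to 1 (shut). In form: [[rx, ry, rz, dx, dy, dz, fingers], ...]. A call has 1 to 20 rows; each row is the pose to reach, as a shift and turn from the pose commanded when the call began, along the tool's axes at that moment; what a row does not reach only later rows make up. A row lasts 1/8 s, in which the tool goes at most 62.5 mm and 10.7 degrees, less where a joint would pass 70% of its speed; a pose out of reach is approached as far as the arm can. A call with a gripper value outside its range is refused whole. The fingers move at their own pace and stop on an object; FORCE is the grip in N (left out, the last holds). Time passes only in rows, so rows that repeat a pose let the fingers close. It gives the time, the measured TCP pose, the force and the opening at its end, in the units of the state.
- bot.get_state(): the state, without advancing time (a new reading comes with each control period).
- bot.grab_frame(name): name is "scene" or "top" or "wrist"; returns a dict with "img" (384x512x3 uint8, red, green, blue), "vfov" (degrees; the focal length in pixels is half the picture's height over the tangent of half this angle, whatever the lens; pixels are square), "cx", "cy" (the principal point, pixels), "k1" (the pictures are not rectified: a ray, as slopes to the right and down, at radius r is drawn at 1 + k1 r^2 times it, then the intrinsics apply), "world_to_cam" (4x4, takes a point from world to camera coordinates). Camera axes: x right, y down, z forward; pixel columns grow to the right and rows downward; lengths in m; the calibration is good to about 2 mm. A picture is of the moment at which its call begins. There is no depth.
- bot.close_job(): hands the job in, once; it reports no verdict.
The state is a dict: "time": time; "qpos": joint angles; "qd": joint speeds; "joint_efforts": joint torques, N m; "eef_pos": TCP position; "ee_rot": TCP orientation; "wrist_force": force on the tool from outside, world axes, zero at the start; "wrist_torque": the same for the moment, N m; "grip_width": finger opening in m.
Only numpy, scipy, OpenCV 4.12 (cv2) and the standard library are available. Lean on these libraries where they do the work, as an engineer would, in place of code of your own. Each camera call takes 0.05 s, during which the arm holds its last target.

## Task

The lift-off handle of the two-tier ceramic tray stands in the little glass: fit its tapered shank into the socket in the middle of the top tray and tap or press it home gently, with about 18 N, so that friction alone holds it, but never more than 25 N or the china cracks. Then lift the top tray off level by that handle alone, its things still in it, without touching the china or disturbing what lies in the lower tray, and set it down gently and squarely in the middle of the cork mat. Let go, leaving the handle upright and tight in its socket and the glass standing.

Things in the scene. Friction and masses are not known exactly. Their poses are not given: they have to be found in the camera images.
- handle_grip (a point): Middle of the walnut grip of the handle, 64 mm above the shank's tip; z up along the handle's axis, x along the grip's 28 mm width, y along its 14 mm thickness (flat sides). The grip and its steel crown stand 40 mm tall, from 19 mm below to 21 mm above this point. The handle, 0.12 kg, starts upright, its flange resting loosely on the rim of the glass, shank hanging inside.
- shank_tip (a point): Lower end of the handle's steel shank, on its axis, axes as the grip's. Shank: 33 mm long, 14.8 mm in diameter 3 mm above the tip, 19.3 mm at its top, nose rounded down to 10 mm. Above it a round flange 37 mm in diameter, 5 mm thick, a neck 12 mm thick and 7 mm long, then the grip up to the flat crown, 85 mm above the tip.
- socket_mouth (a point): Centre of the mouth of the tapered socket, top of the boss in the top tray; z up. Bore 32 mm deep, 18.4 mm wide at the mouth, 13.6 mm at the bottom. The shank bears when its tip is 27 mm below here, sinks some 0.07 mm per newton more, never bottoms. Friction then resists pulling out with about half the seating force; tray and contents weigh 0.57 to 0.72 kg, so under 16 N it may creep out.
- tray_top: Top ceramic tray, loose, 200 (x) by 150 (y) by 36 mm tall, walls 4 mm, origin at the centre of its underside, z up. In its middle a boss 31 mm in diameter, whose mouth is 40 mm above the origin. Floor 8 mm above the origin; a foot 4 mm deep drops inside the lower tray's rim with 3 mm of play.
- tray_low: The lower ceramic tray, fixed, 200 by 150 by 45 mm, walls 5 mm, origin at the centre of its underside on the sideboard; the top tray's origin starts 41 mm above it.
- mat: Flat cork mat, fixed, 250 (x) by 200 (y) by 4 mm thick, origin at the centre of its underside; its sides lie along its x and y.
- glass: Small thick-walled glass, 39 mm in diameter, 45 mm tall, 0.2 kg, loose, origin at the centre of its underside.
- remote_black: Black remote control, 135 by 36 by 16 mm, lying in the top tray beside the boss; origin at the centre of its underside.
- pill_case: White plastic pill case, 60 by 36 by 18 mm, lying in the top tray; origin at the centre of its underside.
- ornament: Chrome lighter-shaped ornament, 34 by 14 by 39 mm, standing in the top tray; origin at the centre of its underside.
- remote_grey: Grey satellite remote, 160 by 44 by 18 mm, in the lower tray under the top one; origin at the centre of its underside.
- fob: Yellow plastic keyring fob, 44 by 26 by 7 mm with a ring, in the lower tray under the top one; origin at the centre of its underside.
Mind the look-alikes: they are no part of the job. Of the things that look like the pill_case, the middle-sized one is meant.

How it is judged:
By the outcome, as a careful person would: the job done as asked, in the order asked, and still so for the second after the job is handed in, with the robot touching nothing.
It also fails if it takes over 72 s, if anything falls off the work surface, if the arm or the gripper's body presses on something with over 40 N, if the wrist force passes 120 N, or if a joint passes its speed limit or range.

## Working session

There is one attempt and no reset: what is moved stays moved. The work goes in short steps, Python scripts to look and compute and a shell command to move; the robot and the scene stay as the last step left them, time stands still between calls to the robot, and variables do not carry over. Pictures are saved under pics/ and viewed, and the job is handed in when it is done.

```bash
ls; mkdir -p pics
cat > h.py <<'E'
import numpy as np, cv2
from workcell import bot
def grab(n,out):
    f=bot.grab_frame(n); cv2.imwrite(out,f['img'][:,:,::-1]); 
    import pickle; pickle.dump(f,open('pics/'+n+'.pkl','wb')); return f
def load(n):
    import pickle; return pickle.load(open('pics/'+n+'.pkl','rb'))
def proj(f,p):
    p=np.atleast_2d(p); T=np.array(f['world_to_cam']); c=p@T[:3,:3].T+T[:3,3]
    F=f['img'].shape[0]/2/np.tan(np.radians(f['vfov'])/2)
    s=c[:,:2]/c[:,2:]; r2=(s**2).sum(1,keepdims=True); s=s*(1+f['k1']*r2)
    return s*F+[f['cx'],f['cy']]
def ray(f,px):
    F=f['img'].shape[0]/2/np.tan(np.radians(f['vfov'])/2)
    d=(np.array(px,float)-[f['cx'],f['cy']])/F; s=d.copy()
    for _ in range(30): s=d/(1+f['k1']*(s@s))
    T=np.array(f['world_to_cam']); R=T[:3,:3]
    return -R.T@T[:3,3], R.T@np.array([s[0],s[1],1])
def onz(f,px,z):
    o,d=ray(f,px); return o+d*(z-o[2])/d[2]
def tri(obs):
    A=np.zeros((3,3));b=np.zeros(3)
    for f,px in obs:
        o,d=ray(f,px); d=d/np.linalg.norm(d); P=np.eye(3)-np.outer(d,d); A+=P;b+=P@o
    x=np.linalg.solve(A,b); return x,[np.round(proj(f,x)[0]-px,1) for f,px in obs]
E
python3 - <<'E'
from h import *
for n in('scene','top','wrist'):
    f=grab(n,f'pics/{n}0.png'); print(n,f['vfov'],f['cx'],f['cy'],f['k1'],np.round(f['world_to_cam'],3).tolist())
print(bot.get_state())
E
```

```text
pics
scene 56.371801459401276 253.17190307550692 193.22397990652212 -0.07149184999854392 [[0.597, 0.802, -0.02, -0.254], [0.5, -0.392, -0.772, -0.157], [-0.627, 0.451, -0.635, 1.084], [0.0, 0.0, 0.0, 1.0]]
top 51.693180200588564 251.96802705156995 195.60525609208128 -0.1373385614832793 [[-0.003, -1.0, -0.029, 0.0], [-0.997, 0.005, -0.08, 0.481], [0.08, 0.029, -0.996, 0.9], [0.0, 0.0, 0.0, 1.0]]
wrist 59.68806066572376 261.00642521893997 193.3160960419253 0.013431164064574145 [[0.313, 0.95, -0.002, -0.574], [0.911, -0.299, 0.285, -0.029], [0.27, -0.091, -0.959, 0.394], [0.0, 0.0, 0.0, 1.0]]
{'time': 0.15, 'qpos': array([ 1.10249454e+00,  2.07222167e-01,  1.54258618e+00,  1.26633602e-05,
        1.39352601e+00, -1.50524303e-01]), 'qd': array([ 0.00098478, -0.0012819 , -0.00436216,  0.00121885, -0.00098929,
        0.00211708]), 'joint_efforts': array([ 1.84892328e-04, -3.71313143e+01, -2.81811351e+01,  6.98287273e-02,
        3.27109918e-02, -8.94369805e-05]), 'eef_pos': array([0.17937022, 0.5455888 , 0.1658776 ]), 'ee_rot': array([ 0.57226327, -0.41486878,  0.57336198,  0.41431229]), 'wrist_force': array([-0.4727028 ,  0.47363578,  0.33625111]), 'wrist_torque': array([-0.00665655, -0.02061847, -0.00635395]), 'grip_width': 0.0941056649918722}
```

View pics/scene0.png

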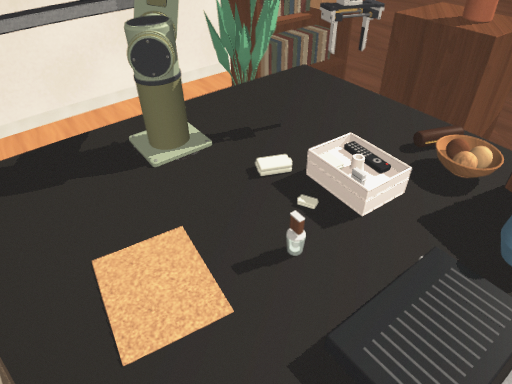

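View pics/top0.png

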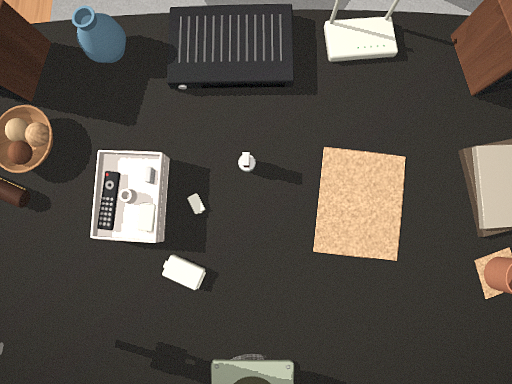

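View pics/wrist0.png

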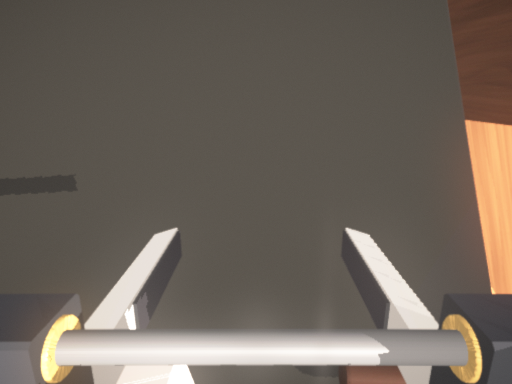

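Run:
```python
import cv2
t=cv2.imread('pics/top0.png'); s=cv2.imread('pics/scene0.png')
cv2.imwrite('pics/c1.png',cv2.resize(t[140:300,80:280],None,fx=4,fy=4,interpolation=cv2.INTER_CUBIC)[:600])
cv2.imwrite('pics/c2.png',cv2.resize(s[120:260,250:420],None,fx=4.5,fy=4.28,interpolation=cv2.INTER_CUBIC))
cv2.imwrite('pics/c3.png',cv2.resize(t[140:270,300:420],None,fx=4,fy=4,interpolation=cv2.INTER_CUBIC))
```

```text
(no output)
```

View pics/c1.png

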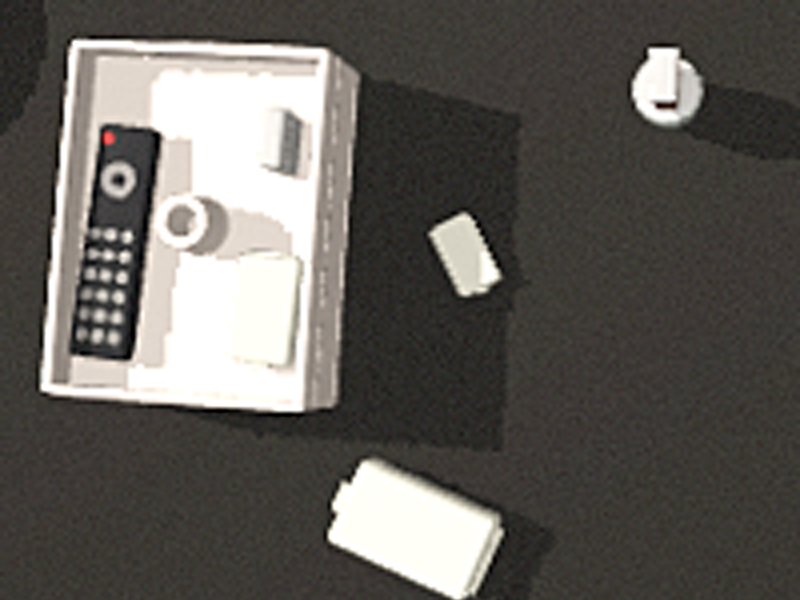

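View pics/c2.png

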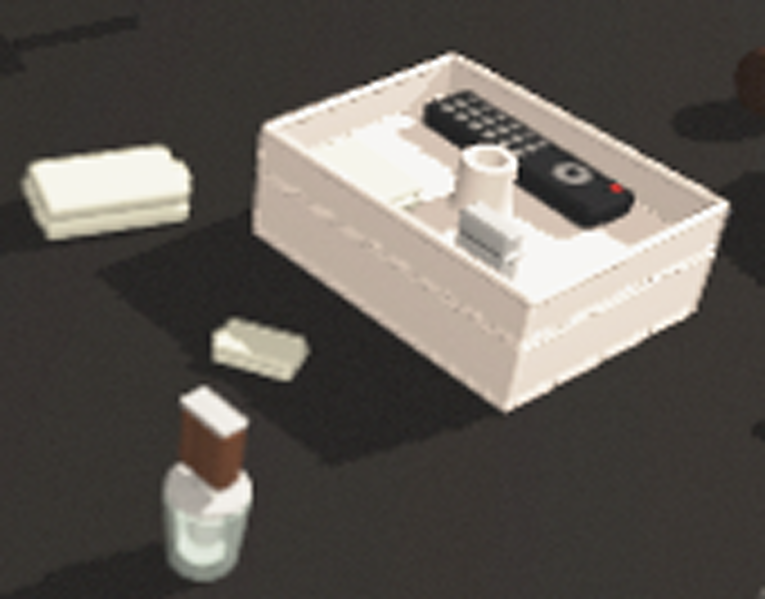

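View pics/c3.png

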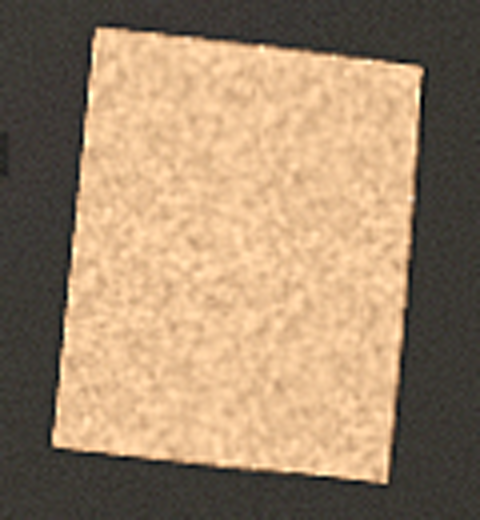

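Run:
```python
from h import *
t=load('top'); s=load('scene')
ct=lambda u,v:((u+.5)/4-.5+80,(v+.5)/4-.5+140)
cs=lambda u,v:((u+.5)/4.5-.5+250,(v+.5)/4.28-.5+120)
cm=lambda u,v:((u+.5)/4-.5+300,(v+.5)/4-.5+140)
print('crown T',onz(t,ct(664,63),.097),'flange T',onz(t,ct(667,90),.050))
print('crown S',onz(s,cs(214,410),.097))
print('crown tri',tri([(t,ct(664,63)),(s,cs(214,410))]))
print('mouth T',onz(t,ct(184,222),.081),'S',onz(s,cs(488,160),.081),tri([(t,ct(184,222)),(s,cs(488,160))]))
C=[onz(t,ct(*c),.077)[:2] for c in [(72,41),(330,48),(305,410),(42,393)]]
C=np.array(C);print('tray T',C.round(4).tolist(),C.mean(0));
for i in range(4):
    d=C[(i+1)%4]-C[i];print(np.linalg.norm(d),np.degrees(np.arctan2(d[1],d[0])))
C=np.array([onz(s,cs(*c),.077)[:2] for c in [(452,55),(728,207),(528,303),(263,127)]]);print('tray S',C.round(4).tolist(),C.mean(0));
for i in range(4):
    d=C[(i+1)%4]-C[i];print(np.linalg.norm(d),np.degrees(np.arctan2(d[1],d[0])))
C=np.array([onz(t,cm(*c),.004)[:2] for c in [(95,28),(423,66),(389,484),(52,446)]]);print('mat T',C.round(4).tolist(),C.mean(0));
for i in range(4):
    d=C[(i+1)%4]-C[i];print(np.linalg.norm(d),np.degrees(np.arctan2(d[1],d[0])))
C=np.array([onz(s,c,.004)[:2] for c in [(183,228),(232,310),(125,357),(93,262)]]);print('mat S',C.round(4).tolist(),C.mean(0));
for i in range(4):
    d=C[(i+1)%4]-C[i];print(np.linalg.norm(d),np.degrees(np.arctan2(d[1],d[0])))
```

```text
crown T [0.56085863 0.00930237 0.097     ] flange T [0.55400803 0.00974116 0.05      ]
crown S [0.55550963 0.00897765 0.097     ]
crown tri (array([0.5591095 , 0.00776524, 0.10061393]), [array([0.6, 0.5]), array([ 0.9, -0.1])])
mouth T [0.47802043 0.27641857 0.081     ] S [0.4809776 0.2743315 0.081    ] (array([0.47842622, 0.27760538, 0.07825162]), [array([-0.1, -0.1]), array([-0.1,  0. ])])
tray T [[0.582, 0.3474], [0.5751, 0.1964], [0.3747, 0.2073], [0.3828, 0.3592]] [0.47864772 0.27756591]
0.1510624588969985 -92.58099327793002
0.200722461132748 176.8947740159136
0.15204998174206613 86.96455596470787
0.19952798135392466 -3.3905842023297077
tray S [[0.3862, 0.3544], [0.5847, 0.3427], [0.5743, 0.1948], [0.3775, 0.2081]] [0.48066901 0.27499408]
0.1989050791560659 -3.3591331883633377
0.14828016733444607 -94.03747482339335
0.19725744877093238 176.14129381113847
0.14654990557323386 86.60162841722835
mat T [[0.5981, -0.172], [0.5751, -0.3707], [0.3264, -0.3425], [0.351, -0.1427]] [ 0.46264617 -0.25695625]
0.19997066816718928 -96.57962722512148
0.25035485111715866 173.53142375400313
0.20126285027356924 82.97700766416254
0.24879827719363712 -6.764070937326912
mat S [[0.3605, -0.1456], [0.5966, -0.1747], [0.565, -0.3624], [0.3345, -0.3402]] [ 0.46416271 -0.25571056]
0.23794338105507704 -7.031154663351972
0.19038384325484173 -99.55960666540629
0.23154210334584907 174.49253253085058
0.19636459425951897 82.4098598104669
```

Run:
```python
import cv2
t=cv2.imread('pics/top0.png'); s=cv2.imread('pics/scene0.png')
cv2.imwrite('pics/c4.png',cv2.resize(t[140:190,225:275],None,fx=12,fy=12,interpolation=cv2.INTER_CUBIC))
cv2.imwrite('pics/c5.png',cv2.resize(s[205:263,270:325],None,fx=10,fy=10,interpolation=cv2.INTER_CUBIC))
```

```text
(no output)
```

View pics/c4.png

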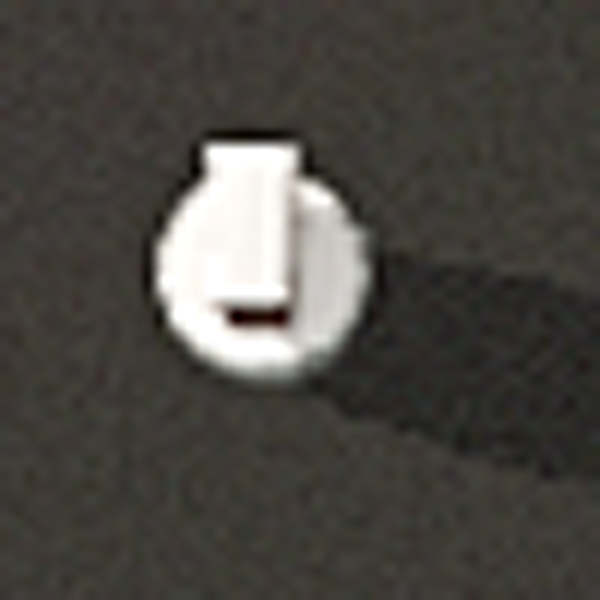

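View pics/c5.png

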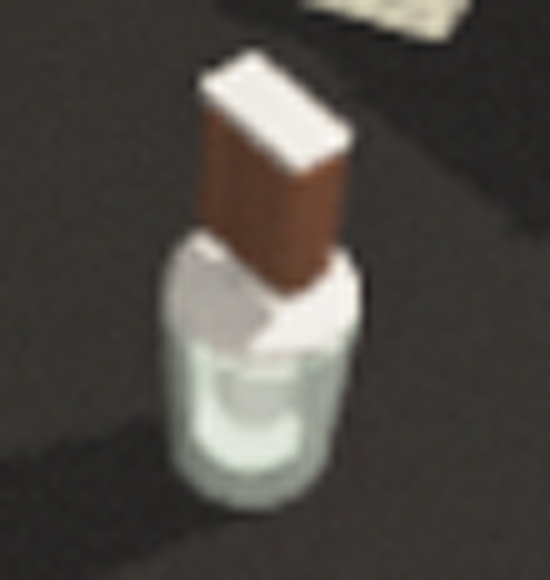

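Run:
```python
from h import *
from scipy.optimize import least_squares
t=load('top'); s=load('scene')
c4=lambda u,v:((u+.5)/12-.5+225,(v+.5)/12-.5+140)
c5=lambda u,v:((u+.5)/10-.5+270,(v+.5)/10-.5+205)
S=[c5(*c) for c in [(252,48),(352,132),(302,172),(200,85)]]
C=np.array([onz(s,c,.097)[:2] for c in S]);print('crown S',C.round(4).tolist(),C.mean(0));
for i in range(4):
    d=C[(i+1)%4]-C[i];print(np.linalg.norm(d),np.degrees(np.arctan2(d[1],d[0])))
for c in [(205,145),(300,145),(290,300)]: print(onz(t,c4(*c),.097))
for c in [(160,265),(370,265),(268,375)]: print(onz(t,c4(*c),.050))
```

```text
crown S [[0.5399, 0.0168], [0.5691, 0.0159], [0.5713, 0.0012], [0.5417, 0.002]] [0.55547806 0.00895884]
0.029209048477076307 -1.8532834516264693
0.014863374415557053 -81.43030170135066
0.0296527021676072 178.46245311532434
0.014951148017127717 96.78570415125914
[0.56909947 0.0178905  0.097     ]
[0.56894987 0.00088508 0.097     ]
[0.54093129 0.0027232  0.097     ]
[0.55530808 0.02898246 0.05      ]
[ 0.55499702 -0.01060293  0.05      ]
[0.53422898 0.00863686 0.05      ]
```

```bash
cat >> h.py <<'E'
from scipy.spatial.transform import Rotation as Ro
def rot():
    q=np.array(bot.get_state()['ee_rot']); return Ro.from_quat(q[[1,2,3,0]])
def goal(p,yaw,sgn=None):
    """jaw axis z = at yaw+90deg (grip y axis); returns row for the nearer of the two half turns"""
    R0=rot(); p0=np.array(bot.get_state()['eef_pos'])
    for sg in (1,-1):
        a=np.radians(yaw); z=sg*np.array([-np.sin(a),np.cos(a),0]); x=np.array([0,0,-1.]); y=np.cross(z,x)
        Rt=Ro.from_matrix(np.stack([x,y,z],1))
        rv=(R0.inv()*Rt).as_rotvec(degrees=True); sh=R0.inv().apply(np.array(p)-p0)*100
        print('half',sg,'turn',rv.round(2),'shift cm',sh.round(3),'cmds')
def st():
    s=bot.get_state(); print('t',round(s['time'],2),'tcp',np.round(s['eef_pos'],4),'F',np.round(s['wrist_force'],2),'M',np.round(s['wrist_torque'],3),'w',round(s['grip_width'],4)); print(rot().as_matrix().round(4).tolist()); print('q',np.round(s['qpos'],3))
E
python3 - <<'E'
from h import *
st(); goal([.5553,.009,.15],-2)
E
```

```text
t 0.15 tcp [0.1794 0.5456 0.1659] F [-0.47  0.47  0.34] M [-0.007 -0.021 -0.006] w 0.0941
[[-0.0008, -0.9499, 0.3125], [-0.0015, 0.3125, 0.9499], [-1.0, 0.0003, -0.0017]]
q [ 1.102  0.207  1.543  0.     1.394 -0.151]
half 1 turn [-16.21  -0.1   -0.03] shift cm [  1.641 -52.477 -39.223] cmds
half -1 turn [ 1.6379e+02 -4.0000e-02  1.4000e-01] shift cm [  1.641 -52.477 -39.223] cmds
```

```bash
python3 -m inch '[[-2,0,0,0,-5,-3.8,0],[-6,0,0,0.3,-11,-8.2,0],[-10,0,0,0.6,-17,-12.7,0],[-14,0,0,0.8,-22.5,-16.8,0],[-16.2,-0.1,0,1,-28,-21,0],[-16.2,-0.1,0,1,-33,-24.7,0],[-16.2,-0.1,0,1,-38,-28.4,0],[-16.2,-0.1,0,1,-43,-32.1,0],[-16.2,-0.1,0,1,-47,-35.1,0],[-16.2,-0.1,0,1,-50,-37.4,0],[-16.2,-0.1,0,1,-52,-38.9,0],[-16.2,-0.1,0,1,-52.5,-39.2,0],[-16.2,-0.1,0,1,-52.5,-39.2,0],[-16.2,-0.1,0,1,-52.5,-39.2,0]]'
python3 - <<'E'
from h import *
st(); goal([.5553,.009,.15],-2)
f=grab('wrist','pics/w1.png'); s=grab('scene','pics/s1.png')
E
```

```text
time: 1.9
eef_pos: [0.555, 0.0115, 0.1567]
ee_rot: [0.509, -0.491, 0.508, 0.492]
wrist_force: [-1.0, 0.4, -0.4]
grip_width: 0.0938
t 1.9 tcp [0.555  0.0115 0.1567] F [-1.03  0.37 -0.39] M [ 0.061 -0.004  0.025] w 0.0938
[[-0.0003, -0.9995, 0.0328], [0.0022, 0.0328, 0.9995], [-1.0, 0.0003, 0.0022]]
q [-0.137  0.173  1.602  0.002  1.367 -1.675]
half 1 turn [ 0.12  0.12 -0.02] shift cm [ 0.672 -0.036 -0.25 ] cmds
half -1 turn [-1.7988e+02  3.0000e-02  1.9000e-01] shift cm [ 0.672 -0.036 -0.25 ] cmds
```

View pics/w1.png

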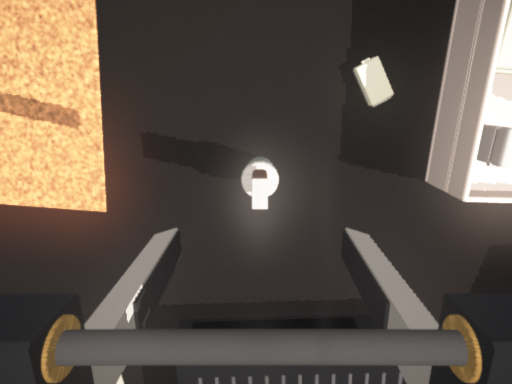

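Run:
```python
import cv2
w=cv2.imread('pics/w1.png')
cv2.imwrite('pics/c6.png',cv2.resize(w[150:220,230:290],None,fx=8,fy=8,interpolation=cv2.INTER_CUBIC))
```

```text
(no output)
```

View pics/c6.png

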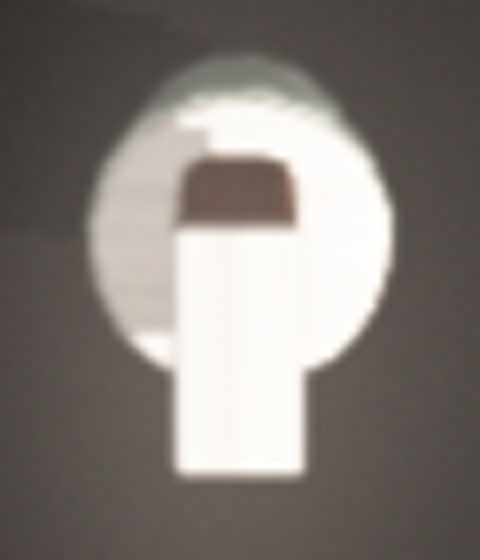

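Run:
```python
from h import *
w=load('wrist'); c=lambda u,v:((u+.5)/8-.5+230,(v+.5)/8-.5+150)
for z,l in ((.097,[(173,228),(299,228),(305,475),(178,475)]),):
    C=np.array([onz(w,c(*p),z)[:2] for p in l]);print(C.round(4).tolist(),C.mean(0))
    for i in range(4):
        d=C[(i+1)%4]-C[i];print(np.linalg.norm(d),np.degrees(np.arctan2(d[1],d[0])))
print([onz(w,c(*p),.05).round(4) for p in [(88,230),(393,230),(240,88),(240,375)]])
st(); goal([.5545,.009,.057],-1.5)
```

```text
[[0.5402, 0.0041], [0.5407, 0.0176], [0.5687, 0.0175], [0.5682, 0.0035]] [0.55444665 0.01064956]
0.013505897301006617 88.05180696253987
0.028020111308406394 -0.2773042887216927
0.013991304107615054 -91.96123024102815
0.028006976959202682 178.73022920918135
[array([ 0.5517, -0.0083,  0.05  ]), array([0.553 , 0.0299, 0.05  ]), array([0.5343, 0.0114, 0.05  ]), array([0.5713, 0.0101, 0.05  ])]
t 2.0 tcp [0.5553 0.0112 0.1569] F [-0.13 -0.15 -0.66] M [ 0.047  0.019 -0.011] w 0.094
[[0.0001, -0.9995, 0.033], [0.002, 0.033, 0.9995], [-1.0, -0.0001, 0.002]]
q [-0.137  0.173  1.602  0.002  1.367 -1.675]
half 1 turn [-0.39  0.11  0.01] shift cm [ 9.985  0.069 -0.245] cmds
half -1 turn [ 1.7961e+02  1.0000e-02 -1.8000e-01] shift cm [ 9.985  0.069 -0.245] cmds
```

```bash
python3 -m inch '[[-0.7,0.1,0,3,0.07,-0.1,0],[-0.7,0.1,0,6,0.07,-0.1,0],[-0.7,0.1,0,8,0.07,-0.1,0.3],[-0.7,0.1,0,9.5,0.07,-0.1,0.4],[-0.7,0.1,0,10,0.07,-0.1,0.5],[-0.7,0.1,0,10,0.07,-0.1,0.6],[-0.7,0.1,0,10,0.07,-0.1,0.6]]' 20
python3 - <<'E'
from h import *
st(); goal([.5545,.0102,.057],-1.2)
f=grab('wrist','pics/w2.png')
E
```

```text
time: 2.88
eef_pos: [0.5561, 0.0089, 0.0578]
ee_rot: [0.506, -0.495, 0.505, 0.494]
wrist_force: [0.3, -0.4, 0.5]
grip_width: 0.0474
t 2.88 tcp [0.5561 0.0089 0.0578] F [ 0.33 -0.41  0.5 ] M [-0.029 -0.02   0.011] w 0.0474
[[0.0022, -0.9997, 0.0228], [-0.0003, 0.0228, 0.9997], [-1.0, -0.0022, -0.0003]]
q [-0.14   0.279  1.693  0.     1.167 -1.688]
half 1 turn [-0.11 -0.01  0.13] shift cm [0.078 0.166 0.126] cmds
half -1 turn [1.7989e+02 2.0000e-01 2.0000e-02] shift cm [0.078 0.166 0.126] cmds
```

View pics/w2.png

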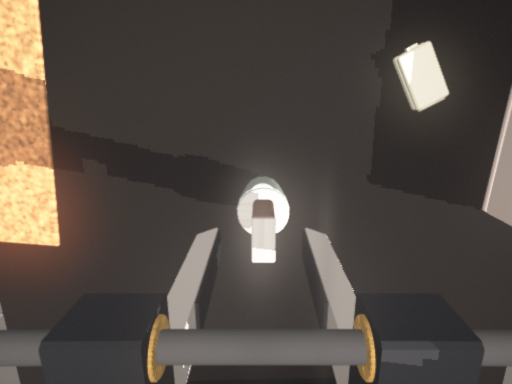

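```bash
python3 -m inch '[[0,0,0.1,0.05,0.12,0,0.6],[0,0,0.1,0.05,0.12,0,0.75],[0,0,0.1,0.05,0.12,0,0.9],[0,0,0.1,0.05,0.12,0,1],[0,0,0.1,0.05,0.12,0,1],[0,0,0.1,0.05,0.12,0,1],[0,0,0.1,0.05,0.12,0,1],[0,0,0.1,0.05,0.12,0,1]]' 55
python3 - <<'E'
from h import *
st(); 
f=grab('wrist','pics/w3.png')
E
```

```text
time: 3.92
eef_pos: [0.5541, 0.009, 0.0563]
ee_rot: [0.505, -0.494, 0.506, 0.495]
wrist_force: [0.1, 0.8, 0.0]
grip_width: 0.0118
t 3.92 tcp [0.5541 0.009  0.0563] F [0.08 0.82 0.02] M [ 0.135 -0.013  0.077] w 0.0118
[[-0.0014, -0.9997, 0.0229], [0.0, 0.0229, 0.9997], [-1.0, 0.0014, -0.0]]
q [-0.14   0.28   1.695 -0.     1.168 -1.688]
```

View pics/w3.png

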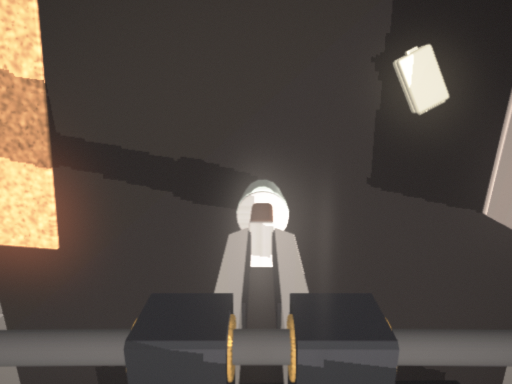

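```bash
python3 -m inch '[[0,0,0,-0.3,0,0,1],[0,0,0,-1,0,0,1],[0,0,0,-2,0,0,1],[0,0,0,-4,0,0,1],[0,0,0,-7,0,0,1],[0,0,0,-10,0,0,1],[0,0,0,-11,0,0,1],[0,0,0,-11,0,0,1],[0,0,0,-11,0,0,1]]'
python3 - <<'E'
from h import *
st(); 
f=grab('scene','pics/s2.png');f=grab('wrist','pics/w4.png'); goal([.478,.277,.167],-1.3); goal([.478,.277,.167],-3.2)
E
```

```text
time: 5.1
eef_pos: [0.553, 0.0091, 0.1647]
ee_rot: [0.505, -0.493, 0.507, 0.495]
wrist_force: [0.4, 0.7, -1.5]
grip_width: 0.0124
t 5.1 tcp [0.553  0.0091 0.1647] F [ 0.4   0.69 -1.51] M [ 0.01  -0.014  0.005] w 0.0124
[[-0.0043, -0.9997, 0.0229], [0.0003, 0.0229, 0.9997], [-1.0, 0.0043, 0.0002]]
q [-0.14   0.165  1.594 -0.     1.386 -1.688]
half 1 turn [-0.01  0.02 -0.26] shift cm [-0.198  8.114 26.609] cmds
half -1 turn [ 1.7999e+02 -4.1000e-01 -3.0000e-02] shift cm [-0.198  8.114 26.609] cmds
half 1 turn [ 1.89  0.01 -0.26] shift cm [-0.198  8.114 26.609] cmds
half -1 turn [-1.7811e+02  4.0000e-01  2.0000e-02] shift cm [-0.198  8.114 26.609] cmds
```

View pics/s2.png

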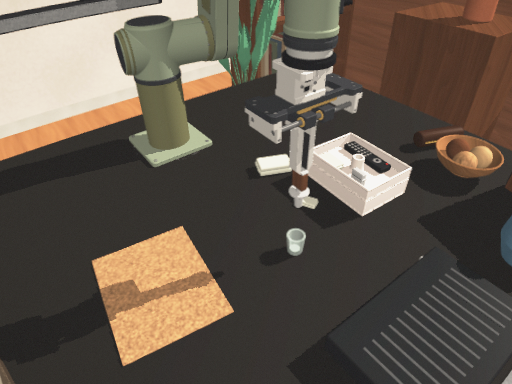

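View pics/w4.png

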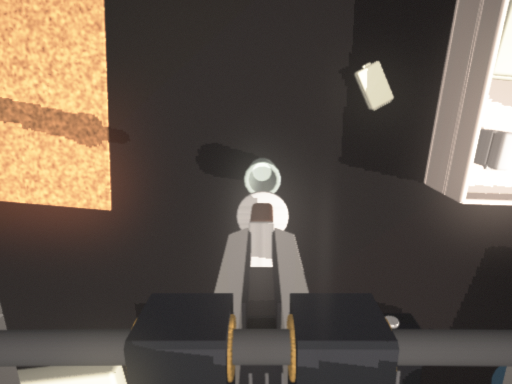

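```bash
python3 -m inch '[[0,0,0,0,0,2,1],[0.5,0,-0.1,0,0.5,6,1],[1,0,-0.2,0,1.5,11,1],[1.9,0,-0.26,0,2.5,16,1],[1.9,0,-0.26,0,3,21,1],[1.9,0,-0.26,0,3.5,25,1],[1.9,0,-0.26,0,3.8,26.4,1],[1.9,0,-0.26,0,3.8,26.6,1],[1.9,0,-0.26,0,3.8,26.6,1],[1.9,0,-0.26,0,3.8,26.6,1],[1.9,0,-0.26,0,3.8,26.6,1]]'
python3 - <<'E'
from h import *
st(); 
f=grab('wrist','pics/w5.png'); st()
E
```

```text
time: 6.58
eef_pos: [0.5226, 0.2748, 0.1664]
ee_rot: [0.515, -0.486, 0.513, 0.485]
wrist_force: [0.0, 0.1, -1.1]
grip_width: 0.0119
t 6.58 tcp [0.5226 0.2748 0.1664] F [ 0.05  0.11 -1.13] M [ 0.098 -0.036  0.003] w 0.0119
[[0.0031, -0.9983, 0.0576], [-0.0003, 0.0576, 0.9983], [-1.0, -0.0032, -0.0001]]
q [ 3.380e-01  2.370e-01  1.505e+00 -1.000e-03  1.396e+00 -1.174e+00]
t 6.62 tcp [0.5226 0.2749 0.1664] F [ 0.25  0.55 -0.98] M [ 0.016 -0.004  0.011] w 0.0124
[[0.0032, -0.9983, 0.0574], [-0.0002, 0.0574, 0.9983], [-1.0, -0.0032, -0.0001]]
q [ 3.390e-01  2.370e-01  1.505e+00 -1.000e-03  1.396e+00 -1.174e+00]
```

View pics/w5.png

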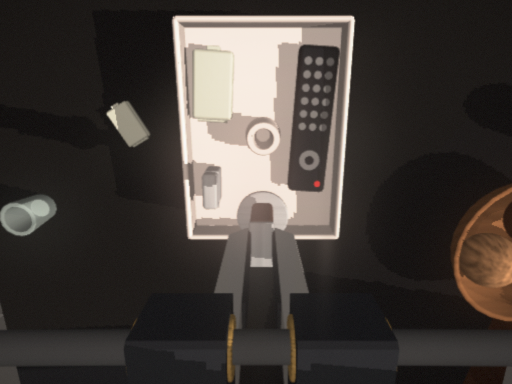

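Run:
```python
import cv2
w=cv2.imread('pics/w5.png')
cv2.imwrite('pics/c7.png',cv2.resize(w[110:250,225:305],None,fx=4,fy=4,interpolation=cv2.INTER_CUBIC))
cv2.imwrite('pics/c8.png',cv2.resize(w[5:250,165:360],None,fx=3,fy=3,interpolation=cv2.INTER_CUBIC)[:600])
cv2.imwrite('pics/c8.png',cv2.resize(w[5:250,165:360],None,fx=2.4,fy=2.4,interpolation=cv2.INTER_CUBIC))
```

```text
(no output)
```

View pics/c7.png

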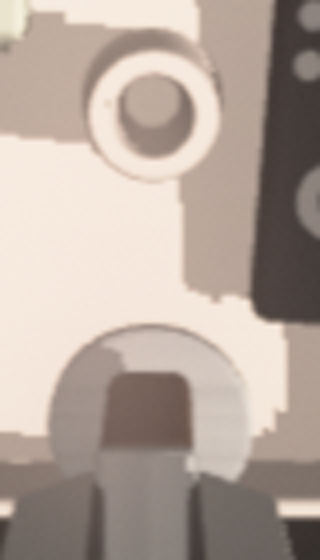

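View pics/c8.png

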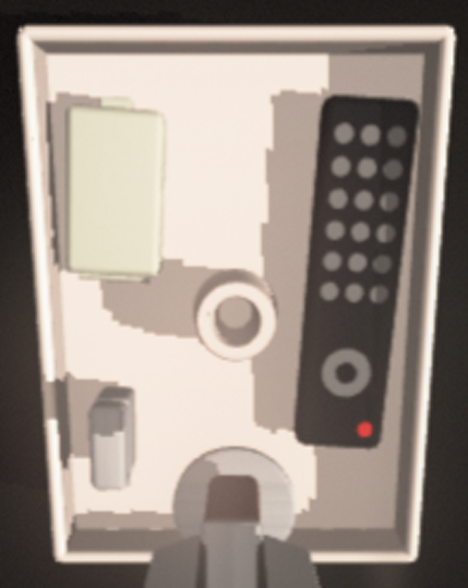

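Run:
```python
from h import *
w=load('wrist'); c=lambda u,v:((u+.5)/4-.5+225,(v+.5)/4-.5+110)
print('mouth',onz(w,c(155.5,115.7),.081))
print([onz(w,c(*p),.081).round(4).tolist() for p in [(88,116),(220,116),(154,50),(154,181)]])
zf=.1664-.007
print('flange L,R,top',[onz(w,c(*p),zf).round(4).tolist() for p in [(48,425),(250,425),(149,325)]])
# flange circle for handle at TCP, offsets
tcp=np.array([.5226,.2748])
for dx in (0,.001,.002):
  P=[[tcp[0]+dx+.0185*np.cos(a),tcp[1]+.0185*np.sin(a),zf] for a in np.linspace(0,2*np.pi,73)]
  q=(proj(w,P)-[225,110]+.5)*4-.5; print(dx,q.min(0),q.max(0))
d=lambda u,v:((u+.5)/2.4-.5+165,(v+.5)/2.4-.5+5)
C=np.array([onz(w,d(*p),.077)[:2] for p in [(17,27),(455,27),(417,561),(57,561)]]);print('tray W',C.round(4).tolist(),C.mean(0))
for i in range(4):
        e=C[(i+1)%4]-C[i];print(np.linalg.norm(e),np.degrees(np.arctan2(e[1],e[0])))
```

```text
mouth [0.47813279 0.28000943 0.081     ]
[[0.4773, 0.2648, 0.081], [0.4791, 0.2946, 0.081], [0.4636, 0.2805, 0.081], [0.493, 0.2788, 0.081]]
flange L,R,top [[0.522, 0.2576, 0.1594], [0.5241, 0.2939, 0.1594], [0.5043, 0.2768, 0.1594]]
0 [ 40.48826843 324.17480924] [246.37264536 517.48301728]
0.001 [ 40.93687132 329.62102743] [246.57683376 522.4717482 ]
0.002 [ 41.38436682 335.05395987] [246.78057879 527.44905029]
tray W [[0.3738, 0.21], [0.3826, 0.3605], [0.5825, 0.3494], [0.5737, 0.1994]] [0.4781468  0.27981438]
0.15077558328017374 86.65616011630397
0.20020197964874079 -3.1959628770224895
0.15021771083381125 -93.3312252471939
0.2002372692565524 176.96364272262133
```

Run:
```python
from h import *
goal([.478,.2782,.136],-3.2)
```

```text
half 1 turn [-0.09 -0.    0.18] shift cm [3.026 4.481 0.069] cmds
half -1 turn [179.91   0.29   0.  ] shift cm [3.026 4.481 0.069] cmds
```

```bash
python3 -m inch '[[0,0,0.1,0,1,0.02,1],[0,0,0.18,0,2.5,0.04,1],[0,0,0.18,0.5,4,0.07,1],[0,0,0.18,1.5,4.48,0.07,1],[0,0,0.18,2.5,4.48,0.07,1],[0,0,0.18,3.02,4.48,0.07,1],[0,0,0.18,3.02,4.48,0.07,1],[0,0,0.18,3.02,4.48,0.07,1],[0,0,0.18,3.02,4.48,0.07,1]]'
python3 - <<'E'
from h import *
st(); 
f=grab('wrist','pics/w6.png'); s=grab('scene','pics/s6.png'); t=grab('top','pics/t6.png'); st()
cv2.imwrite('pics/c9.png',cv2.resize(s['img'][110:230,290:420,::-1],None,fx=5,fy=5,interpolation=cv2.INTER_CUBIC))
cv2.imwrite('pics/c10.png',cv2.resize(f['img'][90:250,180:345,::-1],None,fx=3.6,fy=3.6,interpolation=cv2.INTER_CUBIC))
E
```

```text
time: 7.75
eef_pos: [0.4782, 0.2791, 0.1363]
ee_rot: [0.514, -0.486, 0.514, 0.486]
wrist_force: [-0.3, -0.6, -1.4]
grip_width: 0.0127
t 7.75 tcp [0.4782 0.2791 0.1363] F [-0.33 -0.59 -1.41] M [0.048 0.012 0.008] w 0.0127
[[0.0007, -0.9984, 0.0562], [0.0003, 0.0562, 0.9984], [-1.0, -0.0007, 0.0004]]
q [ 0.372  0.188  1.629  0.     1.324 -1.143]
t 7.9 tcp [0.4779 0.2791 0.1363] F [ 0.21 -0.84 -0.36] M [0.003 0.017 0.024] w 0.012
[[0.0005, -0.9984, 0.056], [0.0002, 0.056, 0.9984], [-1.0, -0.0004, 0.0002]]
q [ 0.372  0.188  1.629  0.     1.324 -1.143]
```

View pics/c9.png

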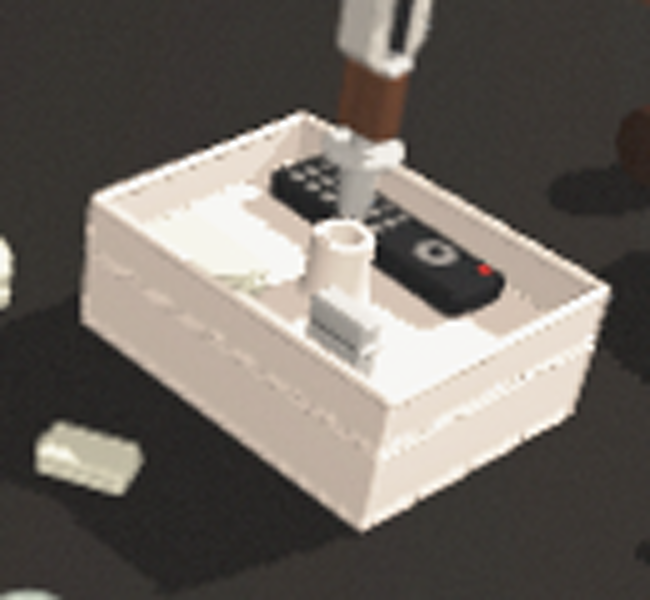

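View pics/c10.png

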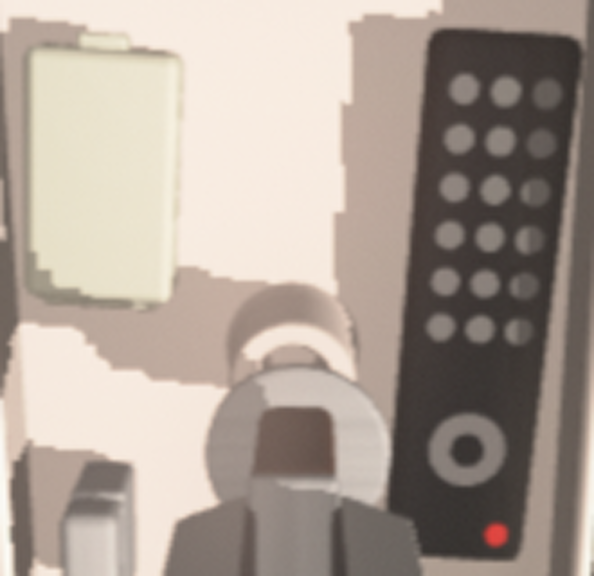

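Run:
```python
from h import *
s=load('scene'); c=lambda u,v:((u+.5)/5-.5+290,(v+.5)/5-.5+110)
inv=lambda p:((p-[290,110]+.5)*5-.5).round(0)
tcp=np.array([.478,.2791,.1363])
for n,p in(('tip',tcp-[0,0,.0443]),('flange top',tcp-[0,0,.0063]),('flangebot',tcp-[0,0,.0113]),('mouth',[.478,.2776,.081]),('mouth+x',[.480,.2776,.081]),('mouth+y',[.478,.2796,.081])): print(n,inv(proj(s,p)[0]))
```

```text
tip [348. 212.]
flange top [361. 143.]
flangebot [359. 152.]
mouth [342. 232.]
mouth+x [345. 234.]
mouth+y [345. 231.]
```

Run:
```python
from h import *
s=load('scene')
cv2.imwrite('pics/c11.png',cv2.resize(s['img'][128:178,335:385,::-1],None,fx=12,fy=12,interpolation=cv2.INTER_CUBIC))
```

```text
(no output)
```

View pics/c11.png

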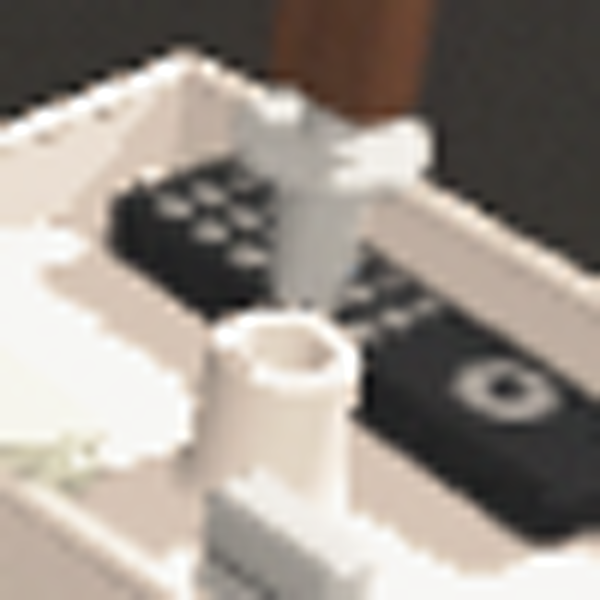

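```bash
python3 -m inch '[[0,0,0,0,0,-0.16,1],[0,0,0,0.4,0,-0.16,1],[0,0,0,0.8,0,-0.16,1],[0,0,0,0.85,0,-0.16,1],[0,0,0,0.85,0,-0.16,1]]'
python3 - <<'E'
from h import *
st(); 
f=grab('wrist','pics/w7.png'); s=grab('scene','pics/s7.png'); 
cv2.imwrite('pics/c12.png',cv2.resize(s['img'][128:178,335:385,::-1],None,fx=12,fy=12,interpolation=cv2.INTER_CUBIC))
cv2.imwrite('pics/c13.png',cv2.resize(f['img'][160:260,215:315,::-1],None,fx=6,fy=6,interpolation=cv2.INTER_CUBIC))
tcp=np.array([.478,.2775,.1278])
inv=lambda p:((p-[335,128]+.5)*12-.5).round(0)
for n,p in(('tip',tcp-[0,0,.0443]),('flange top',tcp-[0,0,.0063]),('flangebot',tcp-[0,0,.0113]),('mouth',[.478,.2776,.081]),('mouth+x',[.480,.2776,.081]),('mouth+y',[.478,.2796,.081])): print(n,inv(proj(s,p)[0]))
E
```

```text
time: 8.52
eef_pos: [0.4775, 0.2774, 0.1273]
ee_rot: [0.514, -0.486, 0.514, 0.486]
wrist_force: [-0.1, -0.5, -1.8]
grip_width: 0.012
t 8.53 tcp [0.4775 0.2774 0.1273] F [-0.12 -0.46 -1.81] M [-0.002 -0.01  -0.024] w 0.012
[[-0.0004, -0.9984, 0.056], [-0.0002, 0.056, 0.9984], [-1.0, 0.0004, -0.0002]]
q [ 0.37   0.194  1.641  0.     1.307 -1.145]
tip [283. 331.]
flange top [314. 168.]
flangebot [310. 190.]
mouth [281. 341.]
mouth+x [289. 346.]
mouth+y [288. 338.]
```

View pics/c12.png

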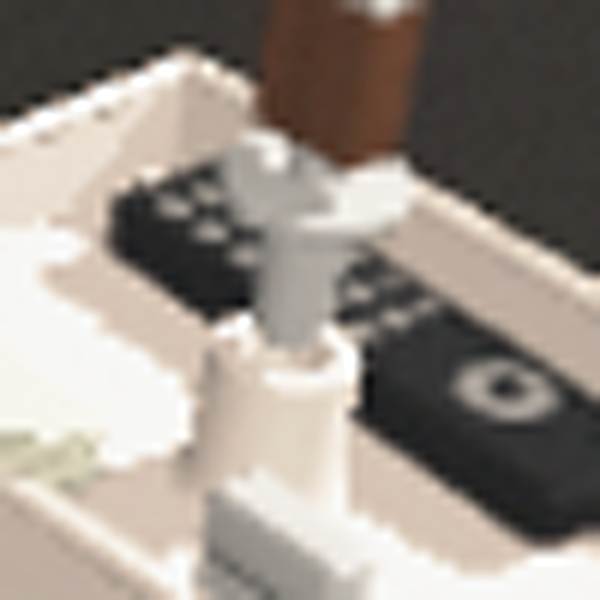

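View pics/c13.png

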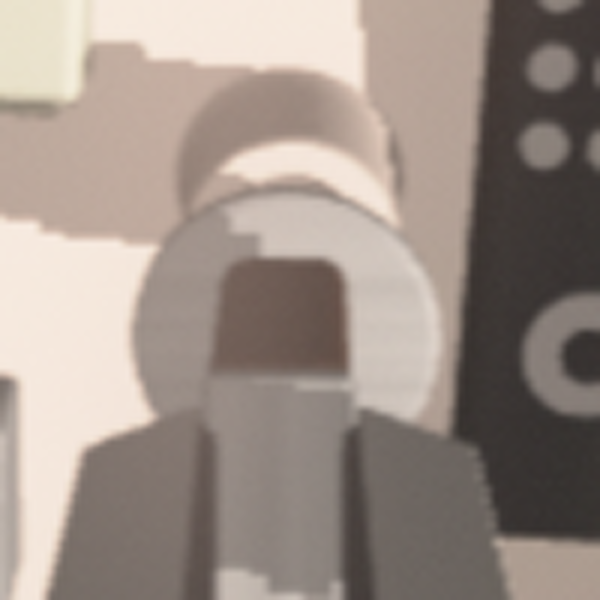

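```bash
python3 -m inch '[[0,0,0,0.3,0,-0.05,1],[0,0,0,0.7,0,-0.05,1],[0,0,0,1,0,-0.05,1],[0,0,0,1.25,0,-0.05,1],[0,0,0,1.4,0,-0.05,1],[0,0,0,1.4,0,-0.05,1],[0,0,0,1.4,0,-0.05,1]]'
python3 - <<'E'
from h import *
st()
E
```

```text
time: 9.5
eef_pos: [0.4776, 0.2769, 0.1136]
ee_rot: [0.514, -0.486, 0.514, 0.486]
wrist_force: [0.1, -0.3, -1.0]
grip_width: 0.0122
t 9.5 tcp [0.4776 0.2769 0.1136] F [ 0.07 -0.33 -1.04] M [0.062 0.025 0.014] w 0.0122
[[0.0001, -0.9984, 0.056], [0.0001, 0.056, 0.9984], [-1.0, -0.0001, 0.0001]]
q [ 0.369  0.208  1.655  0.     1.279 -1.146]
```

```bash
python3 -m inch '[[0,0,0,0.3,0,0,1],[0,0,0,0.6,0,0,1],[0,0,0,0.8,0,0,1],[0,0,0,1,0,0,1],[0,0,0,1,0,0,1],[0,0,0,1,0,0,1]]'
python3 - <<'E'
from h import *
st()
E
```

```text
time: 10.25
eef_pos: [0.4775, 0.277, 0.1035]
ee_rot: [0.514, -0.486, 0.514, 0.486]
wrist_force: [-0.5, 1.5, -0.4]
grip_width: 0.012
t 10.25 tcp [0.4775 0.277  0.1035] F [-0.54  1.47 -0.38] M [0.073 0.025 0.041] w 0.012
[[-0.0001, -0.9984, 0.0559], [0.0, 0.0559, 0.9984], [-1.0, 0.0001, 0.0]]
q [ 0.369  0.219  1.664  0.     1.259 -1.146]
```

```bash
python3 -m inch '[[0,0,0,0,0,0.05,1],[0,0,0,0.1,0,0.05,1],[0,0,0,0.2,0,0.05,1],[0,0,0,0.3,0,0.05,1],[0,0,0,0.35,0,0.05,1],[0,0,0,0.35,0,0.05,1]]'
python3 - <<'E'
from h import *
st()
E
python3 -m inch '[[0,0,0,0,0,0,1]]'
```

```text
time: 11.0
eef_pos: [0.4776, 0.2775, 0.0999]
ee_rot: [0.514, -0.486, 0.514, 0.486]
wrist_force: [0.5, -0.5, -1.3]
grip_width: 0.0119
t 11.0 tcp [0.4776 0.2775 0.0999] F [ 0.49 -0.5  -1.27] M [ 0.096 -0.063 -0.029] w 0.0119
[[-0.0001, -0.9984, 0.056], [0.0001, 0.056, 0.9984], [-1.0, 0.0001, 0.0001]]
q [ 0.37   0.223  1.667  0.     1.252 -1.145]
time: 11.12
eef_pos: [0.4775, 0.2774, 0.0999]
ee_rot: [0.514, -0.486, 0.514, 0.486]
wrist_force: [-0.7, 0.2, -1.5]
grip_width: 0.0124
```

```bash
python3 -m inch '[[0,0,0,0.05,0,0,1],[0,0,0,0.05,0,0,1]]';python3 -m inch '[[0,0,0,0.05,0,0,1],[0,0,0,0.05,0,0,1]]'
```

```text
time: 11.38
eef_pos: [0.4776, 0.2775, 0.0995]
ee_rot: [0.514, -0.486, 0.514, 0.486]
wrist_force: [0.1, 0.3, -1.5]
grip_width: 0.0123
time: 11.62
eef_pos: [0.4776, 0.2775, 0.099]
ee_rot: [0.514, -0.486, 0.514, 0.486]
wrist_force: [0.3, 0.5, -0.4]
grip_width: 0.0121
```

```bash
python3 -m inch '[[0,0,0,0.03,0,0,1],[0,0,0,0.03,0,0,1]]'
```

```text
time: 11.88
eef_pos: [0.4776, 0.2775, 0.0987]
ee_rot: [0.514, -0.486, 0.514, 0.486]
wrist_force: [-0.4, 1.0, 0.2]
grip_width: 0.0121
```

```bash
python3 -m inch '[[0,0,0,0.03,0,0,1],[0,0,0,0.03,0,0,1]]'
```

```text
time: 12.12
eef_pos: [0.4777, 0.2775, 0.0985]
ee_rot: [0.514, -0.486, 0.514, 0.486]
wrist_force: [-0.3, 0.3, 0.6]
grip_width: 0.0122
```

```bash
python3 -m inch '[[0,0,0,0.03,0,0,1],[0,0,0,0.03,0,0,1]]'
```

```text
time: 12.38
eef_pos: [0.4777, 0.2775, 0.0982]
ee_rot: [0.514, -0.486, 0.514, 0.486]
wrist_force: [0.5, 0.6, -0.3]
grip_width: 0.0123
```

```bash
python3 -m inch '[[0,0,0,0.03,0,0,1],[0,0,0,0.03,0,0,1]]'
```

```text
time: 12.62
eef_pos: [0.4777, 0.2775, 0.0979]
ee_rot: [0.514, -0.486, 0.514, 0.486]
wrist_force: [0.0, 0.7, 0.6]
grip_width: 0.0119
```

```bash
python3 -m inch '[[0,0,0,0.03,0,0,1],[0,0,0,0.03,0,0,1]]'
```

```text
time: 12.88
eef_pos: [0.4777, 0.2775, 0.0976]
ee_rot: [0.514, -0.486, 0.514, 0.486]
wrist_force: [0.7, 1.5, 0.7]
grip_width: 0.0121
```

```bash
python3 -m inch '[[0,0,0,0.03,0,0,1],[0,0,0,0.03,0,0,1]]'
```

```text
time: 13.12
eef_pos: [0.4777, 0.2775, 0.0974]
ee_rot: [0.514, -0.486, 0.514, 0.486]
wrist_force: [-0.7, 1.5, 2.7]
grip_width: 0.0122
```

```bash
python3 -m inch '[[0,0,0,0.03,0,0.02,1],[0,0,0,0.03,0,0.02,1]]'
```

```text
time: 13.38
eef_pos: [0.4777, 0.2777, 0.097]
ee_rot: [0.514, -0.486, 0.514, 0.486]
wrist_force: [0.3, 0.7, 2.8]
grip_width: 0.0121
```

```bash
python3 -m inch '[[0,0,0,0.03,0,0,1],[0,0,0,0.03,0,0,1]]'
```

```text
time: 13.62
eef_pos: [0.4777, 0.2777, 0.0967]
ee_rot: [0.514, -0.486, 0.514, 0.486]
wrist_force: [0.2, 1.1, 3.3]
grip_width: 0.0121
```

```bash
python3 -m inch '[[0,0,0,0.04,0,0,1],[0,0,0,0.04,0,0,1]]'
```

```text
time: 13.88
eef_pos: [0.4778, 0.2777, 0.0964]
ee_rot: [0.514, -0.486, 0.514, 0.486]
wrist_force: [-0.7, 0.7, 4.6]
grip_width: 0.0122
```

```bash
python3 -m inch '[[0,0,0,0.04,0,0,1],[0,0,0,0.04,0,0,1]]'
python3 - <<'E'
from h import *
st()
f=grab('wrist','pics/w8.png'); s=grab('scene','pics/s8.png'); 
cv2.imwrite('pics/c14.png',cv2.resize(s['img'][128:178,335:385,::-1],None,fx=12,fy=12,interpolation=cv2.INTER_CUBIC))
E
```

```text
time: 14.12
eef_pos: [0.4779, 0.2778, 0.0961]
ee_rot: [0.514, -0.486, 0.514, 0.486]
wrist_force: [0.3, 0.6, 4.5]
grip_width: 0.0124
t 14.12 tcp [0.4779 0.2778 0.0961] F [0.29 0.59 4.48] M [ 0.178 -0.024  0.003] w 0.0124
[[0.0005, -0.9984, 0.056], [0.0003, 0.056, 0.9984], [-1.0, -0.0005, 0.0004]]
q [ 0.37   0.228  1.67   0.     1.244 -1.145]
```

View pics/c14.png

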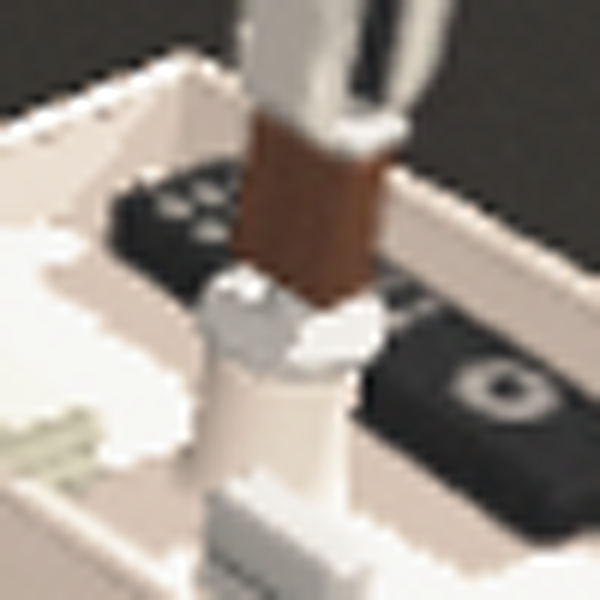

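View pics/w8.png

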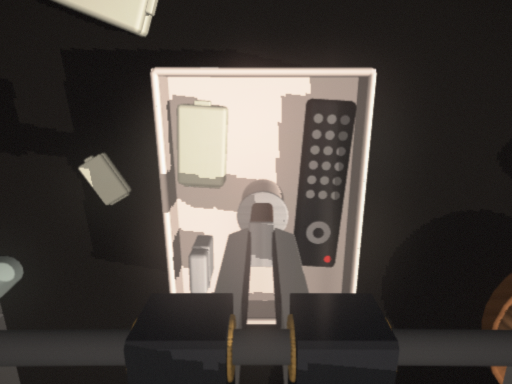

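Run:
```python
from h import *
w=load('wrist'); T=w['world_to_cam']; tcp=np.array([.4779,.2778,.0961])
for dz in (0,.01,.019,.03,.04): 
    p=tcp+[0,0,dz]; print(dz,(T[:3,:3]@p+T[:3,3]).round(4),proj(w,p)[0].round(1), proj(w,p+[0,.006,0])[0].round(1))
s=load('scene')
inv=lambda p:((p-[335,128]+.5)*12-.5).round(0)
for n,p in [('tcp',tcp),('tcp+x8-y7',tcp+[.008,-.007,0]),('tcp+x8-y15',tcp+[.008,-.015,0]),('crown',tcp+[0,0,.040]),('crown corner +x-y',tcp+[.014,-.007,.04]),('gripbot +x-y',tcp+[.014,-.007,.001]),('flangetop',tcp-[0,0,.0063])]: print(n,inv(proj(s,p)[0]))
```

```text
0 [-0.0003  0.0179  0.2339] [260.5 219. ] [269.1 218.5]
0.01 [-0.0003  0.0208  0.2243] [260.5 224.3] [269.5 223.8]
0.019 [-0.0003  0.0233  0.2157] [260.5 229.5] [269.8 229.1]
0.03 [-0.0003  0.0265  0.2051] [260.5 236.5] [270.3 236. ]
0.04 [-0.0003  0.0293  0.1956] [260.5 243.5] [270.7 243. ]
tcp [294. 277.]
tcp+x8-y7 [302. 307.]
tcp+x8-y15 [275. 320.]
crown [327. 102.]
crown corner +x-y [361. 143.]
gripbot +x-y [327. 316.]
flangetop [289. 304.]
```

View pics/s8.png

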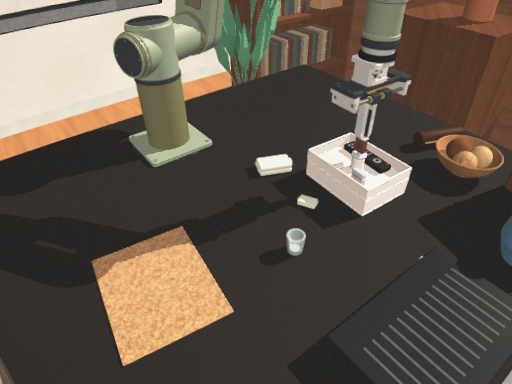

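Run:
```python
from h import *
s=load('scene')
cv2.imwrite('pics/c15.png',cv2.resize(s['img'][70:170,325:425,::-1],None,fx=6,fy=6,interpolation=cv2.INTER_CUBIC))
w=load('wrist')
cv2.imwrite('pics/c16.png',cv2.resize(w['img'][180:300,200:320,::-1],None,fx=5,fy=5,interpolation=cv2.INTER_CUBIC))
```

```text
(no output)
```

View pics/c15.png

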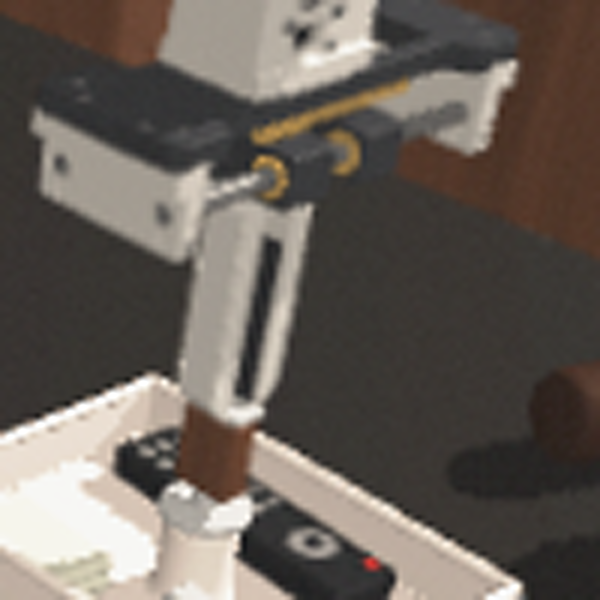

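View pics/c16.png

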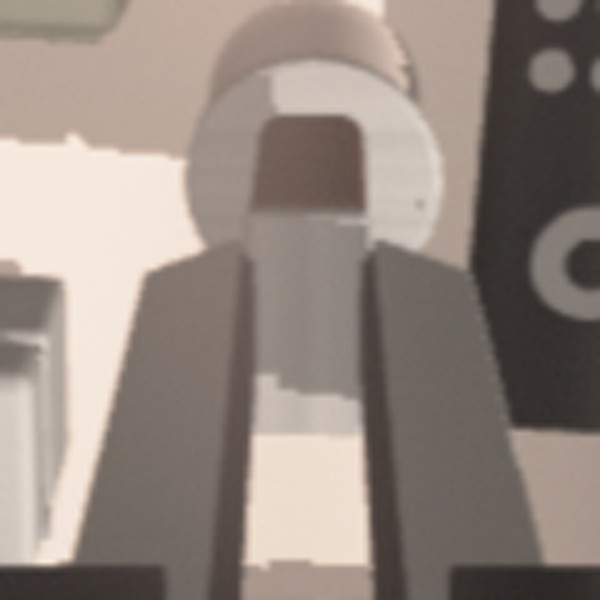

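```bash
python3 -m inch '[[0,0,0,0,0,0,0.5],[0,0,0,0,0,0,0.45],[0,0,0,0,0,0,0.45],[0,0,0,0,0,0,0.45]]' 55
python3 - <<'E'
from h import *
st()
w=grab('wrist','pics/w9.png'); s=grab('scene','pics/s9.png'); 
cv2.imwrite('pics/c17.png',cv2.resize(s['img'][70:170,325:425,::-1],None,fx=6,fy=6,interpolation=cv2.INTER_CUBIC))
cv2.imwrite('pics/c18.png',cv2.resize(w['img'][160:300,190:330,::-1],None,fx=4,fy=4,interpolation=cv2.INTER_CUBIC))
E
```

```text
time: 14.72
eef_pos: [0.4772, 0.2774, 0.0953]
ee_rot: [0.513, -0.486, 0.514, 0.486]
wrist_force: [0.1, 0.8, 0.3]
grip_width: 0.0486
t 14.72 tcp [0.4772 0.2774 0.0953] F [0.12 0.75 0.29] M [ 0.08  -0.038  0.025] w 0.0486
[[-0.001, -0.9984, 0.056], [-0.0005, 0.056, 0.9984], [-1.0, 0.001, -0.0006]]
q [ 0.37   0.228  1.671 -0.     1.244 -1.145]
```

View pics/c17.png

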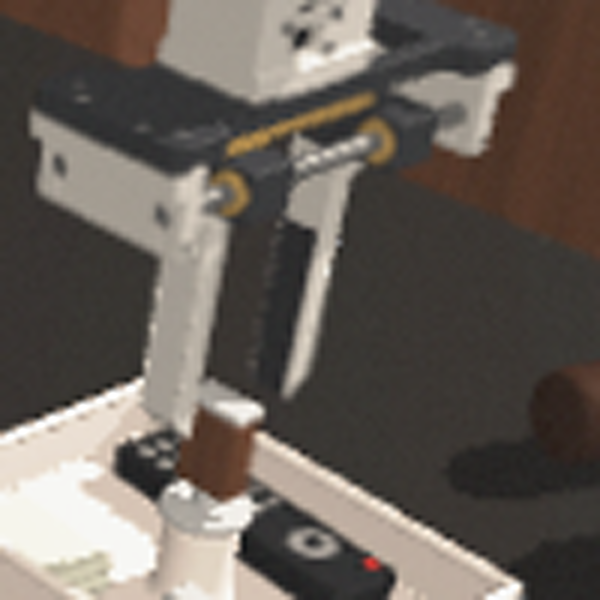

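View pics/c18.png

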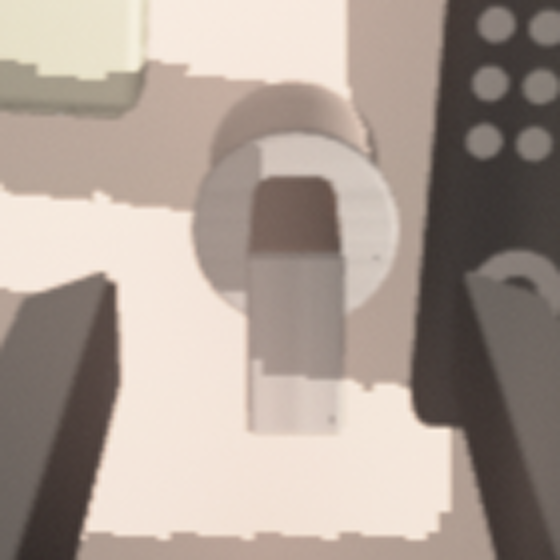

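Run:
```python
from h import *
s=load('scene'); w=load('wrist'); tcp=np.array([.4772,.2774,.0953])
inv=lambda p:((p-[325,70]+.5)*6-.5).round(0)
iw=lambda p:((p-[190,160]+.5)*4-.5).round(0)
for h in (0,.02,.03,.035,.04,.045,.05):
    print(h,'near',inv(proj(s,tcp+[0,-.030,h])[0]),'far',inv(proj(s,tcp+[0,.030,h])[0]),'c',inv(proj(s,tcp+[0,0,h])[0]),'W',iw(proj(w,tcp+[-.008,-.025,h])[0]),iw(proj(w,tcp+[-.008,.025,h])[0]))
```

```text
0 near [154. 513.] far [253. 463.] c [204. 488.] W [137. 202.] [426. 186.]
0.02 near [162. 470.] far [262. 420.] c [213. 445.] W [124. 243.] [438. 227.]
0.03 near [165. 448.] far [266. 398.] c [217. 423.] W [116. 267.] [445. 250.]
0.035 near [167. 436.] far [269. 387.] c [219. 411.] W [112. 280.] [449. 262.]
0.04 near [169. 425.] far [271. 376.] c [221. 400.] W [107. 293.] [453. 275.]
0.045 near [171. 414.] far [273. 365.] c [223. 389.] W [103. 308.] [458. 289.]
0.05 near [173. 402.] far [275. 354.] c [225. 378.] W [ 98. 322.] [462. 303.]
```

```bash
python3 -m inch '[[0,0,0,0.4,0,0,0.45],[0,0,0,0.8,0,0,0.45],[0,0,0,1.2,0,0,0.45],[0,0,0,1.5,0,0,0.45],[0,0,0,1.5,0,0,0.45]]'
python3 - <<'E'
from h import *
st()
w=grab('wrist','pics/w10.png'); s=grab('scene','pics/s10.png'); 
cv2.imwrite('pics/c19.png',cv2.resize(s['img'][70:170,325:425,::-1],None,fx=6,fy=6,interpolation=cv2.INTER_CUBIC))
E
```

```text
time: 15.45
eef_pos: [0.4773, 0.2775, 0.0803]
ee_rot: [0.514, -0.486, 0.514, 0.486]
wrist_force: [0.6, -0.4, 0.2]
grip_width: 0.0516
t 15.45 tcp [0.4773 0.2775 0.0803] F [ 0.56 -0.4   0.17] M [-0.005 -0.024  0.001] w 0.0516
[[-0.0008, -0.9984, 0.056], [-0.0003, 0.056, 0.9984], [-1.0, 0.0008, -0.0004]]
q [ 0.37   0.246  1.683 -0.     1.214 -1.145]
```

View pics/c19.png

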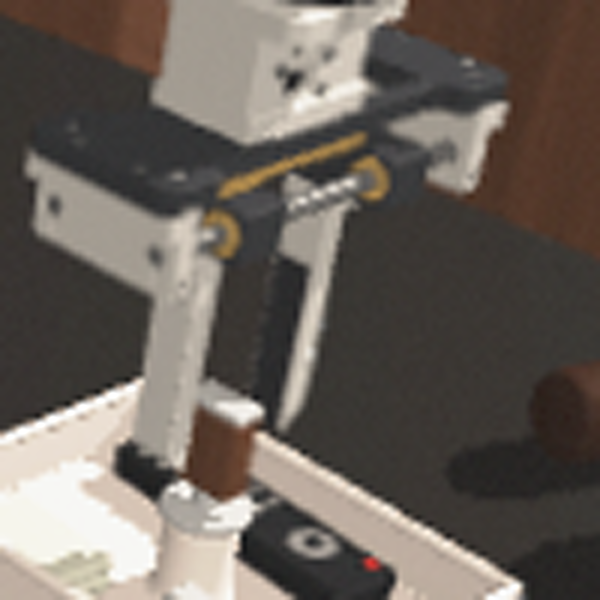

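View pics/w10.png

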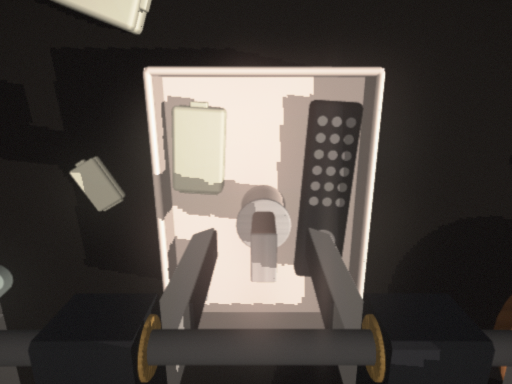

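```bash
python3 -m inch '[[0,0,0,0.4,0,0,0.45],[0,0,0,0.8,0,0,0.45],[0,0,0,1.2,0,0,0.45],[0,0,0,1.2,0,0,0.45],[0,0,0,1.2,0,0,0.65],[0,0,0,1.2,0,0,0.8],[0,0,0,1.2,0,0,0.9],[0,0,0,1.2,0,0,1],[0,0,0,1.2,0,0,1],[0,0,0,1.2,0,0,1],[0,0,0,1.2,0,0,1]]' 60
python3 - <<'E'
from h import *
st()
w=grab('wrist','pics/w11.png'); s=grab('scene','pics/s11.png'); st()
cv2.imwrite('pics/c20.png',cv2.resize(s['img'][70:170,325:425,::-1],None,fx=6,fy=6,interpolation=cv2.INTER_CUBIC))
E
```

```text
time: 16.92
eef_pos: [0.4777, 0.2782, 0.0689]
ee_rot: [0.514, -0.486, 0.513, 0.486]
wrist_force: [0.2, 2.9, -0.2]
grip_width: 0.0136
t 16.93 tcp [0.4777 0.2782 0.0689] F [ 0.23  2.93 -0.2 ] M [ 0.636 -0.009  0.021] w 0.0136
[[0.0004, -0.9984, 0.056], [0.0011, 0.056, 0.9984], [-1.0, -0.0003, 0.0011]]
q [ 3.700e-01  2.600e-01  1.692e+00  1.000e-03  1.189e+00 -1.145e+00]
t 17.02 tcp [0.4777 0.2782 0.0689] F [-0.56  3.29  0.49] M [ 0.792 -0.01   0.016] w 0.0136
[[0.0004, -0.9984, 0.056], [0.0011, 0.056, 0.9984], [-1.0, -0.0003, 0.0011]]
q [ 3.700e-01  2.600e-01  1.692e+00  1.000e-03  1.189e+00 -1.145e+00]
```

View pics/c20.png

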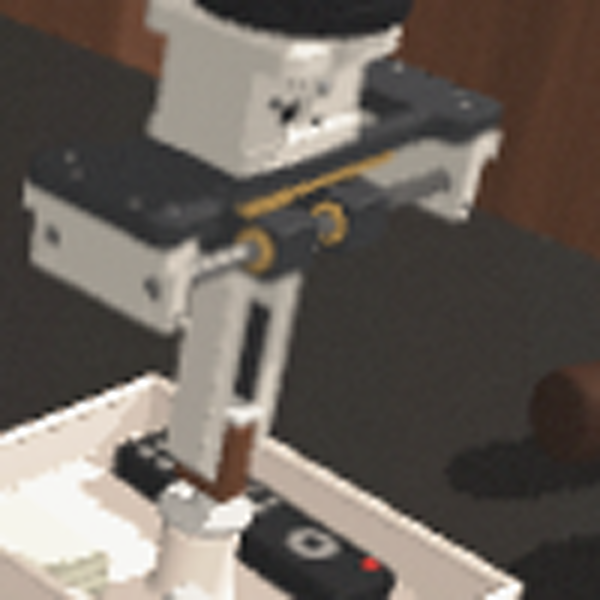

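View pics/w11.png

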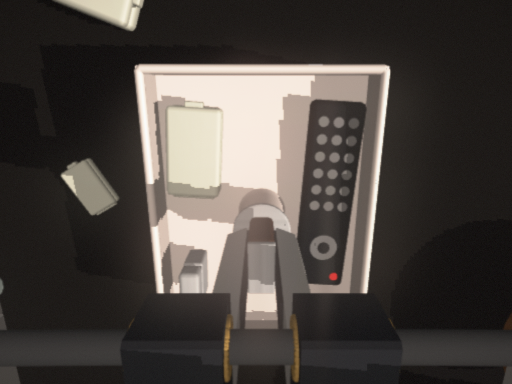

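```bash
python3 -m inch '[[0,0,0,0,0,0.04,1],[0,0,0,0,0,0.07,1],[0,0,0,0,0,0.07,1]]';python3 -m inch '[[0,0,0,0.03,0,0,1],[0,0,0,0.03,0,0,1]]'
python3 - <<'E'
from h import *
st()
E
```

```text
time: 17.4
eef_pos: [0.4777, 0.2782, 0.0689]
ee_rot: [0.514, -0.486, 0.514, 0.486]
wrist_force: [-0.2, 1.2, 1.7]
grip_width: 0.0136
time: 17.65
eef_pos: [0.4778, 0.2783, 0.0687]
ee_rot: [0.514, -0.486, 0.514, 0.486]
wrist_force: [0.0, 1.1, 2.1]
grip_width: 0.0133
t 17.65 tcp [0.4778 0.2783 0.0687] F [0.02 1.07 2.07] M [ 0.436  0.133 -0.005] w 0.0133
[[0.0002, -0.9984, 0.056], [-0.0001, 0.056, 0.9984], [-1.0, -0.0002, -0.0001]]
q [ 0.371  0.261  1.691 -0.     1.19  -1.144]
```

```bash
python3 -m inch '[[0,0,0,0.03,0,0.02,1],[0,0,0,0.03,0,0.02,1]]'
```

```text
time: 17.9
eef_pos: [0.4778, 0.2783, 0.0684]
ee_rot: [0.514, -0.486, 0.514, 0.486]
wrist_force: [-0.0, 1.0, 3.8]
grip_width: 0.0137
```

```bash
python3 -m inch '[[0,0,0,0.03,0,0,1],[0,0,0,0.03,0,0,1]]'
```

```text
time: 18.15
eef_pos: [0.4778, 0.2783, 0.0682]
ee_rot: [0.514, -0.486, 0.514, 0.486]
wrist_force: [-1.1, 1.1, 5.4]
grip_width: 0.0139
```

```bash
python3 -m inch '[[0,0,0,0.03,0,0,1],[0,0,0,0.03,0,0,1]]'
```

```text
time: 18.4
eef_pos: [0.4778, 0.2783, 0.068]
ee_rot: [0.514, -0.486, 0.514, 0.486]
wrist_force: [-0.7, 0.2, 5.7]
grip_width: 0.0137
```

```bash
python3 -m inch '[[0,0,0,0.04,0,0,1],[0,0,0,0.04,0,0,1]]'
```

```text
time: 18.65
eef_pos: [0.4778, 0.2784, 0.0679]
ee_rot: [0.514, -0.486, 0.514, 0.486]
wrist_force: [-1.9, 0.4, 6.6]
grip_width: 0.0139
```

```bash
python3 -m inch '[[0,0,0,0.04,0,0,1],[0,0,0,0.04,0,0,1]]'
```

```text
time: 18.9
eef_pos: [0.4778, 0.2783, 0.0677]
ee_rot: [0.514, -0.486, 0.514, 0.486]
wrist_force: [-1.4, -0.1, 7.1]
grip_width: 0.0136
```

```bash
python3 -m inch '[[0,0,0,0.04,0,0,1],[0,0,0,0.04,0,0,1]]'
```

```text
time: 19.15
eef_pos: [0.4779, 0.2783, 0.0675]
ee_rot: [0.514, -0.486, 0.514, 0.486]
wrist_force: [-1.8, -0.0, 9.6]
grip_width: 0.0136
```

```bash
python3 -m inch '[[0,0,0,0.05,0.03,0,1],[0,0,0,0.05,0.03,0,1]]'
```

```text
time: 19.4
eef_pos: [0.4779, 0.2784, 0.0674]
ee_rot: [0.514, -0.486, 0.514, 0.486]
wrist_force: [-2.9, -0.3, 11.0]
grip_width: 0.0139
```

```bash
python3 -m inch '[[0,0,0,0.05,0.02,0,1],[0,0,0,0.05,0.02,0,1]]'
```

```text
time: 19.65
eef_pos: [0.4779, 0.2784, 0.0672]
ee_rot: [0.514, -0.486, 0.513, 0.485]
wrist_force: [-2.4, -1.1, 11.2]
grip_width: 0.0136
```

```bash
python3 -m inch '[[0,0,0,0.05,0,0,1],[0,0,0,0.05,0,0,1]]'
```

```text
time: 19.9
eef_pos: [0.4779, 0.2784, 0.067]
ee_rot: [0.514, -0.486, 0.513, 0.485]
wrist_force: [-2.5, -0.4, 12.8]
grip_width: 0.0136
```

```bash
python3 -m inch '[[0,0,0,0.05,0.05,0,1],[0,0,0,0.05,0.05,0,1]]'
python3 - <<'E'
from h import *
st()
E
```

```text
time: 20.15
eef_pos: [0.4779, 0.2784, 0.0669]
ee_rot: [0.514, -0.487, 0.513, 0.485]
wrist_force: [-2.4, -1.0, 14.0]
grip_width: 0.0135
t 20.15 tcp [0.4779 0.2784 0.0669] F [-2.4  -1.02 14.  ] M [-0.319  0.7    0.006] w 0.0135
[[0.0024, -0.9984, 0.0557], [-0.0004, 0.0557, 0.9984], [-1.0, -0.0024, -0.0003]]
q [ 3.720e-01  2.620e-01  1.694e+00 -1.000e-03  1.184e+00 -1.143e+00]
```

```bash
python3 -m inch '[[0,0,0,0.05,0.03,0,1],[0,0,0,0.05,0.03,0,1]]'
```

```text
time: 20.4
eef_pos: [0.4779, 0.2784, 0.0668]
ee_rot: [0.514, -0.487, 0.513, 0.485]
wrist_force: [-3.8, -1.5, 15.1]
grip_width: 0.0138
```

```bash
python3 -m inch '[[0,0,0,0.04,0,0,1],[0,0,0,0.04,0,0,1]]'
```

```text
time: 20.65
eef_pos: [0.4779, 0.2784, 0.0666]
ee_rot: [0.514, -0.487, 0.513, 0.485]
wrist_force: [-2.9, -1.4, 16.1]
grip_width: 0.0133
```

```bash
python3 -m inch '[[0,0,0,0.05,0,0.02,1],[0,0,0,0.05,0,0.02,1]]'
```

```text
time: 20.9
eef_pos: [0.4779, 0.2784, 0.0664]
ee_rot: [0.514, -0.487, 0.513, 0.485]
wrist_force: [-3.9, -1.7, 18.8]
grip_width: 0.0137
```

```bash
python3 -m inch '[[0,0,0,0.03,0,0.02,1],[0,0,0,0.03,0,0.02,1]]';  python3 -m inch '[[0,0,0,0,0,0,1]]'; python3 -m inch '[[0,0,0,0,0,0,1]]'
```

```text
time: 21.15
eef_pos: [0.4779, 0.2784, 0.0663]
ee_rot: [0.514, -0.487, 0.513, 0.485]
wrist_force: [-4.6, -3.0, 19.2]
grip_width: 0.0139
time: 21.28
eef_pos: [0.4779, 0.2784, 0.0663]
ee_rot: [0.514, -0.487, 0.513, 0.485]
wrist_force: [-5.0, -3.3, 20.1]
grip_width: 0.0135
time: 21.4
eef_pos: [0.478, 0.2785, 0.0663]
ee_rot: [0.514, -0.487, 0.513, 0.485]
wrist_force: [-4.3, -2.9, 19.0]
grip_width: 0.0136
```

```bash
python3 -m inch '[[0,0,0,-0.1,0,0,1],[0,0,0,-0.2,0,-0.03,1],[0,0,0,-0.3,0,-0.03,1],[0,0,0,-0.3,0,-0.03,1]]'
python3 - <<'E'
from h import *
st()
E
```

```text
time: 21.9
eef_pos: [0.4777, 0.2784, 0.0664]
ee_rot: [0.514, -0.487, 0.513, 0.485]
wrist_force: [2.0, -1.5, 6.1]
grip_width: 0.0134
t 21.9 tcp [0.4777 0.2784 0.0664] F [ 2.01 -1.49  6.15] M [-0.121 -0.317 -0.034] w 0.0134
[[0.0026, -0.9984, 0.0559], [-0.0004, 0.0559, 0.9984], [-1.0, -0.0026, -0.0002]]
q [ 3.720e-01  2.620e-01  1.695e+00 -1.000e-03  1.183e+00 -1.142e+00]
```

```bash
python3 -m inch '[[0,0,0,-0.1,-0.05,-0.02,1],[0,0,0,-0.15,-0.08,-0.03,1],[0,0,0,-0.15,-0.08,-0.03,1]]'
python3 - <<'E'
from h import *
st()
E
python3 -m inch '[[0,0,0,-0.08,0,0,1],[0,0,0,-0.16,0,0,1],[0,0,0,-0.16,0,0,1]]'
python3 - <<'E'
from h import *
st()
E
```

```text
time: 22.28
eef_pos: [0.4773, 0.2782, 0.0665]
ee_rot: [0.514, -0.486, 0.514, 0.486]
wrist_force: [3.7, 0.7, -1.6]
grip_width: 0.0134
t 22.27 tcp [0.4773 0.2782 0.0665] F [ 3.73  0.67 -1.6 ] M [ 0.211 -0.762 -0.015] w 0.0134
[[0.0001, -0.9984, 0.0561], [-0.0002, 0.0561, 0.9984], [-1.0, -0.0001, -0.0002]]
q [ 0.371  0.263  1.694 -0.     1.185 -1.143]
time: 22.65
eef_pos: [0.4749, 0.2775, 0.067]
ee_rot: [0.512, -0.485, 0.515, 0.486]
wrist_force: [0.8, -0.3, -7.9]
grip_width: 0.0139
t 22.65 tcp [0.4749 0.2775 0.067 ] F [ 0.79 -0.26 -7.89] M [ 0.021 -0.196  0.023] w 0.0139
[[-0.0045, -0.9984, 0.0558], [-0.0019, 0.0558, 0.9984], [-1.0, 0.0044, -0.0021]]
q [ 0.371  0.261  1.695 -0.     1.191 -1.143]
```

```bash
python3 -m inch '[[0,0,0,-0.1,0,0,1],[0,0,0,-0.2,0,0,1],[0,0,0,-0.3,0,0,1],[0,0,0,-0.3,0,0,1]]'
python3 - <<'E'
from h import *
st(); goal([.4779,.278,.07],-3.2)
w=grab('wrist','pics/w12.png'); s=grab('scene','pics/s12.png'); st()
cv2.imwrite('pics/c21.png',cv2.resize(s['img'][100:220,290:420,::-1],None,fx=5,fy=5,interpolation=cv2.INTER_CUBIC))
E
```

```text
time: 23.15
eef_pos: [0.4771, 0.2784, 0.072]
ee_rot: [0.514, -0.486, 0.514, 0.486]
wrist_force: [0.2, 0.4, -7.7]
grip_width: 0.0137
t 23.15 tcp [0.4771 0.2784 0.072 ] F [ 0.15  0.4  -7.75] M [ 0.029  0.001 -0.03 ] w 0.0137
[[0.0, -0.9984, 0.0559], [0.0001, 0.0559, 0.9984], [-1.0, -0.0, 0.0001]]
q [ 0.371  0.256  1.69   0.     1.196 -1.143]
half 1 turn [-0.    0.01  0.  ] shift cm [ 0.197 -0.08  -0.037] cmds
half -1 turn [ 1.8e+02  0.0e+00 -1.0e-02] shift cm [ 0.197 -0.08  -0.037] cmds
t 23.25 tcp [0.477  0.2784 0.0718] F [-0.16 -0.31 -6.85] M [ 0.055  0.01  -0.009] w 0.0138
[[-0.0002, -0.9984, 0.0559], [0.0, 0.0559, 0.9984], [-1.0, 0.0002, -0.0]]
q [ 0.371  0.256  1.69   0.     1.196 -1.143]
```

View pics/c21.png

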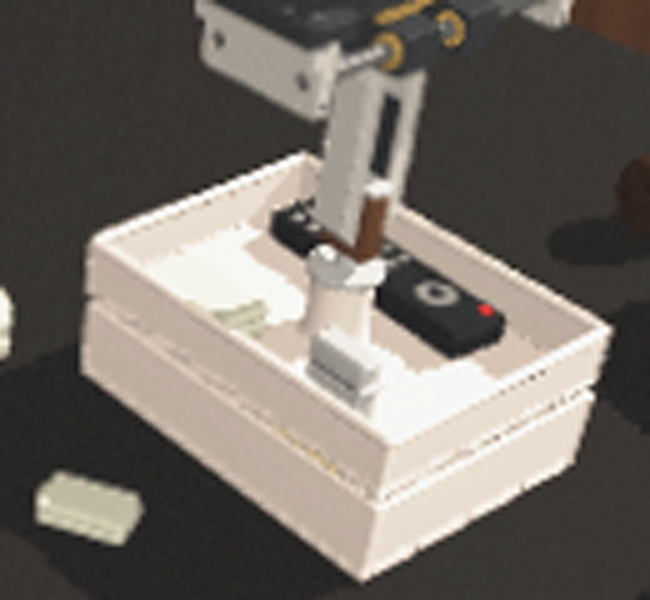

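View pics/w12.png

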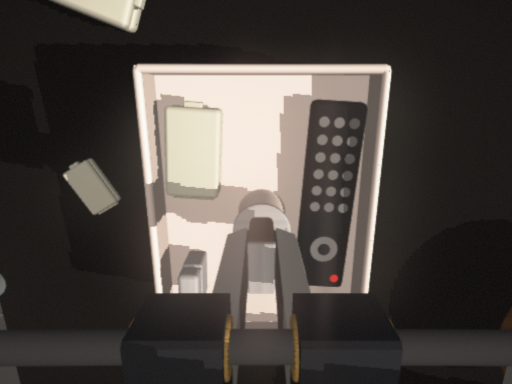

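```bash
python3 -m inch '[[0,0,0,-0.2,0,0,1],[0,0,0,-0.5,0,0,1],[0,0,0,-1,0,0,1],[0,0,0,-1.6,0,0,1],[0,0,0,-2.4,0,0,1],[0,0,0,-3.3,0,0,1],[0,0,0,-4.3,0,0,1],[0,0,0,-5.3,0,0,1],[0,0,0,-6.2,0,0,1],[0,0,0,-6.8,0,0,1],[0,0,0,-7,0,0,1],[0,0,0,-7,0,0,1]]'
python3 - <<'E'
from h import *
st(); goal([.4625,-.2565,.1425],-6.75); s=grab('scene','pics/s13.png')
E
```

```text
time: 24.75
eef_pos: [0.477, 0.2783, 0.1417]
ee_rot: [0.514, -0.486, 0.514, 0.486]
wrist_force: [-0.2, -0.1, -6.9]
grip_width: 0.0138
t 24.75 tcp [0.477  0.2783 0.1417] F [-0.22 -0.09 -6.93] M [ 0.03   0.025 -0.01 ] w 0.0138
[[-0.0003, -0.9984, 0.0559], [-0.0001, 0.0559, 0.9984], [-1.0, 0.0003, -0.0001]]
q [ 0.371  0.181  1.626  0.     1.336 -1.143]
half 1 turn [ 3.54 -0.01 -0.02] shift cm [ -0.078  -1.543 -53.476] cmds
half -1 turn [-1.7646e+02  2.0000e-02 -1.0000e-02] shift cm [ -0.078  -1.543 -53.476] cmds
```

View pics/s13.png

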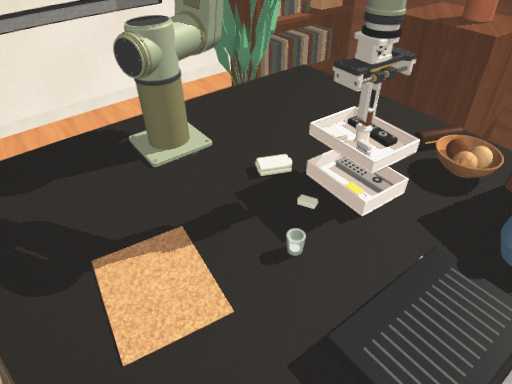

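```bash
python3 -m inch '[[0,0,0,0,0,-0.5,1],[0.1,0,0,0,0,-1.5,1],[0.2,0,0,0,-0.1,-3,1],[0.4,0,0,0,-0.1,-5,1],[0.6,0,0,0,-0.2,-7.5,1],[0.8,0,0,0,-0.3,-10.5,1],[1,0,0,0,-0.4,-14,1],[1.2,0,0,0,-0.5,-18,1],[1.5,0,0,0,-0.6,-22,1],[1.7,0,0,0,-0.7,-26,1],[2,0,0,0,-0.8,-30,1],[2.3,0,0,0,-0.9,-34,1],[2.6,0,0,0,-1,-38,1],[2.8,0,0,0,-1.1,-41.5,1],[3,0,0,0,-1.2,-44.5,1],[3.2,0,0,0,-1.3,-47,1],[3.3,0,0,0,-1.4,-49,1],[3.4,0,0,0,-1.45,-50.5,1],[3.5,0,0,0,-1.5,-51.6,1],[3.5,0,0,0,-1.5,-52.3,1]]'; python3 -m inch '[[0,0,0,0,0,-0.5,1],[0,0,0,0,0,-0.9,1],[0,0,0,0,0,-1.1,1],[0,0,0,0,0,-1.1,1],[0,0,0,0,0,-1.1,1]]'
python3 - <<'E'
from h import *
st(); goal([.4625,-.2565,.1425],-6.75)
for n in ('scene','top','wrist'): grab(n,f'pics/{n}14.png')
st()
E
```

```text
time: 27.3
eef_pos: [0.4628, -0.2449, 0.1417]
ee_rot: [0.528, -0.47, 0.528, 0.47]
wrist_force: [0.2, 0.7, -7.1]
grip_width: 0.0137
time: 27.92
eef_pos: [0.4615, -0.2553, 0.1417]
ee_rot: [0.528, -0.47, 0.528, 0.47]
wrist_force: [-0.3, 0.0, -6.1]
grip_width: 0.0137
t 27.93 tcp [ 0.4615 -0.2553  0.1417] F [-0.3   0.04 -6.12] M [-0.014 -0.017  0.067] w 0.0137
[[-0.0002, -0.9932, 0.1166], [0.0002, 0.1166, 0.9932], [-1.0, 0.0002, 0.0002]]
q [-0.67   0.128  1.686  0.     1.328 -2.124]
half 1 turn [ 0.06  0.01 -0.01] shift cm [-0.079 -0.11  -0.104] cmds
half -1 turn [-1.7994e+02  2.0000e-02  2.0000e-02] shift cm [-0.079 -0.11  -0.104] cmds
t 28.07 tcp [ 0.4615 -0.2554  0.1418] F [ 0.12 -0.1  -7.49] M [ 0.048  0.058 -0.024] w 0.0137
[[-0.0001, -0.9932, 0.1166], [0.0001, 0.1166, 0.9932], [-1.0, 0.0001, 0.0]]
q [-0.67   0.128  1.686 -0.     1.328 -2.124]
```

View pics/scene14.png

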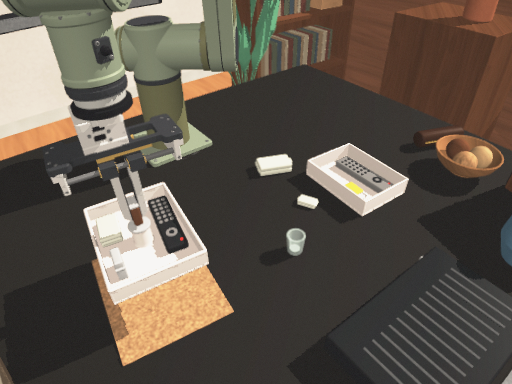

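View pics/wrist14.png

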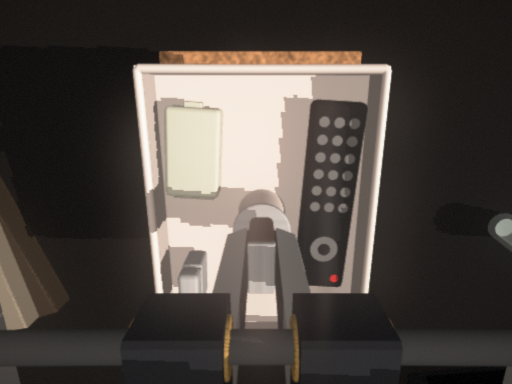

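View pics/top14.png

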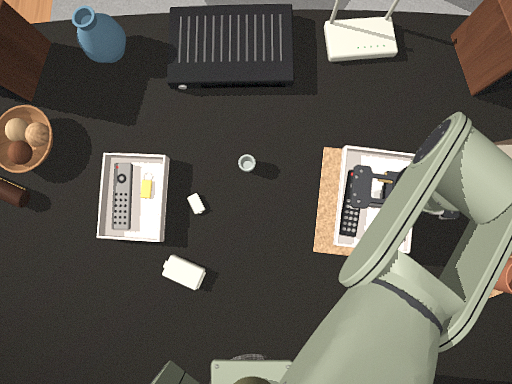

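```bash
python3 -m inch '[[0,0,0,0.3,-0.05,-0.05,1],[0,0,0,0.8,-0.1,-0.1,1],[0,0,0,1.5,-0.15,-0.1,1],[0,0,0,2.4,-0.15,-0.1,1],[0,0,0,3.4,-0.15,-0.1,1],[0,0,0,4.5,-0.15,-0.1,1],[0,0,0,5.6,-0.15,-0.1,1],[0,0,0,6.7,-0.15,-0.1,1],[0,0,0,7.8,-0.15,-0.1,1],[0,0,0,8.7,-0.15,-0.1,1],[0,0,0,9.4,-0.15,-0.1,1],[0,0,0,9.9,-0.15,-0.1,1],[0,0,0,10.2,-0.15,-0.1,1],[0,0,0,10.4,-0.15,-0.1,1],[0,0,0,10.5,-0.15,-0.1,1],[0,0,0,10.5,-0.15,-0.1,1]]'
python3 - <<'E'
from h import *
st(); goal([.463,-.2565,.033],-6.75)
for n in ('scene','top','wrist'): f=grab(n,f'pics/{n}15.png')
s=load('scene');cv2.imwrite('pics/c22.png',cv2.resize(s['img'][190:370,70:250,::-1],None,fx=3.3,fy=3.3,interpolation=cv2.INTER_CUBIC))
st()
E
```

```text
time: 30.08
eef_pos: [0.463, -0.2569, 0.0369]
ee_rot: [0.528, -0.47, 0.528, 0.47]
wrist_force: [0.3, 0.1, -7.6]
grip_width: 0.0136
t 30.07 tcp [ 0.463  -0.2569  0.0369] F [ 0.28  0.06 -7.57] M [0.012 0.056 0.002] w 0.0136
[[0.0001, -0.9932, 0.1168], [-0.0002, 0.1168, 0.9932], [-1.0, -0.0001, -0.0002]]
q [-0.67   0.257  1.771 -0.     1.113 -2.124]
half 1 turn [ 0.04 -0.01  0.01] shift cm [0.389 0.004 0.037] cmds
half -1 turn [-1.7996e+02 -1.0000e-02 -2.0000e-02] shift cm [0.389 0.004 0.037] cmds
t 30.23 tcp [ 0.463  -0.2569  0.0369] F [ 0.98 -0.55 -7.27] M [0.02  0.038 0.041] w 0.0135
[[0.0002, -0.9931, 0.1169], [-0.0002, 0.1169, 0.9931], [-1.0, -0.0002, -0.0002]]
q [-0.67   0.257  1.771 -0.     1.113 -2.124]
```

View pics/c22.png

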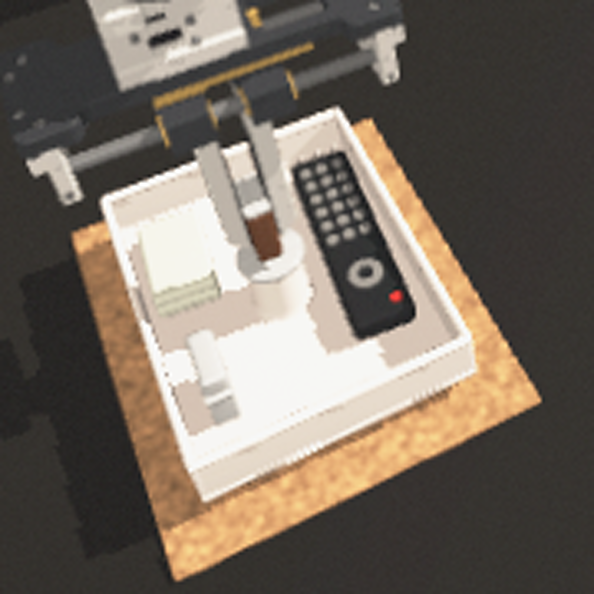

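View pics/wrist15.png

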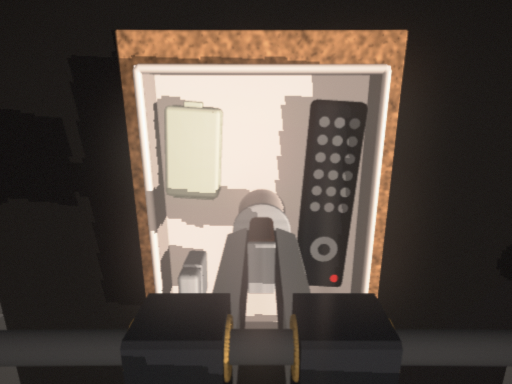

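Run:
```python
from h import *
w=load('wrist'); s=load('scene'); t=load('top')
z0=.0369-.0253
for n,z,l in (('mat',.004,[(118,34),(406,33)]),('tray',z0+.036,[(137,67),(388,67)])):
    C=np.array([onz(w,p,z)[:2] for p in l]); d=C[1]-C[0]; a=np.arctan2(d[1],d[0])-np.pi/2
    m=C.mean(0); half=.125 if n=='mat' else .1
    print(n,C.round(4).tolist(),np.linalg.norm(d).round(4),'yaw',np.degrees(a).round(2),'center',m+half*np.array([np.cos(a),np.sin(a)]))
c=lambda u,v:((u+.5)/3.3-.5+70,(v+.5)/3.3-.5+190)
for n,z,l in (('mat S',.004,[(541,402),(176,581),(72,232),(370,119)]),('tray S',z0+.036,[(475,345),(195,470),(103,202),(338,108)])):
    C=np.array([onz(s,c(*p),z)[:2] for p in l]); print(n,C.round(4).tolist(),C.mean(0))
    for i in range(4):
        e=C[(i+1)%4]-C[i];print(np.linalg.norm(e).round(4),np.degrees(np.arctan2(e[1],e[0])).round(2))
cv2.imwrite('pics/c23.png',cv2.resize(t['img'][140:270,300:420,::-1],None,fx=4.5,fy=4.5,interpolation=cv2.INTER_CUBIC))
```

```text
mat [[0.3297, -0.3394], [0.3523, -0.1435]] 0.1972 yaw -6.57 center [ 0.46516655 -0.2557896 ]
tray [[0.3567, -0.3167], [0.3739, -0.1716]] 0.1461 yaw -6.75 center [ 0.46461469 -0.25586777]
mat S [[0.6008, -0.1741], [0.5768, -0.3707], [0.3272, -0.3411], [0.3524, -0.1443]] [ 0.46428487 -0.2575389 ]
0.198 -96.94
0.2514 173.24
0.1984 82.7
0.2502 -6.84
tray S [[0.5769, -0.1959], [0.5566, -0.3406], [0.361, -0.3192], [0.3747, -0.1716]] [ 0.46728996 -0.25681761]
0.1462 -97.96
0.1968 173.74
0.1482 84.71
0.2036 -6.84
```

View pics/c23.png

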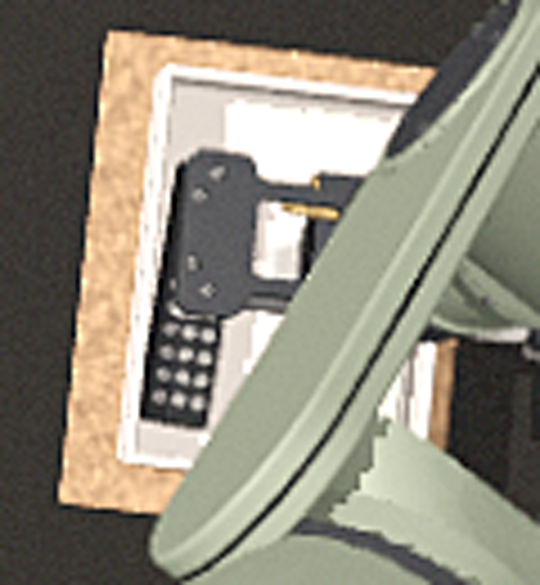

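```bash
python3 -m inch '[[0,0,0,0.15,0,0,1],[0,0,0,0.3,0,0,1],[0,0,0,0.45,0,0,1],[0,0,0,0.55,0,0,1],[0,0,0,0.6,0,0,1],[0,0,0,0.6,0,0,1]]'
```

```text
time: 30.98
eef_pos: [0.4629, -0.2568, 0.0307]
ee_rot: [0.528, -0.47, 0.528, 0.47]
wrist_force: [0.5, 0.5, -6.4]
grip_width: 0.0135
```

```bash
python3 -m inch '[[0,0,0,0.04,0,0,1],[0,0,0,0.08,0,0,1],[0,0,0,0.08,0,0,1]]'
```

```text
time: 31.35
eef_pos: [0.4629, -0.2568, 0.0299]
ee_rot: [0.528, -0.47, 0.528, 0.47]
wrist_force: [0.6, 0.2, -7.5]
grip_width: 0.0137
```

```bash
python3 -m inch '[[0,0,0,0.04,0,0,1],[0,0,0,0.08,0,0,1],[0,0,0,0.08,0,0,1]]'
```

```text
time: 31.72
eef_pos: [0.463, -0.2568, 0.0296]
ee_rot: [0.528, -0.47, 0.528, 0.47]
wrist_force: [-1.5, 1.6, -2.8]
grip_width: 0.0136
```

Touching down (force −7 → −2.8 N). A little more to unload fully, then open.

```bash
python3 -m inch '[[0,0,0,0.03,0,0,1],[0,0,0,0.05,0,0,1],[0,0,0,0.05,0,0,1]]'
python3 - <<'E'
from h import *
st()
E
```

```text
time: 32.1
eef_pos: [0.4631, -0.2568, 0.0295]
ee_rot: [0.528, -0.47, 0.528, 0.47]
wrist_force: [-3.1, 3.2, 5.0]
grip_width: 0.0135
t 32.1 tcp [ 0.4631 -0.2568  0.0295] F [-3.14  3.16  4.98] M [0.676 0.668 0.056] w 0.0135
[[0.0001, -0.9932, 0.1167], [-0.0001, 0.1167, 0.9932], [-1.0, -0.0001, -0.0]]
q [-0.67   0.268  1.776  0.     1.098 -2.124]
```

```bash
python3 -m inch '[[0,0,0,-0.03,0,0,1],[0,0,0,-0.03,0,0,1]]'; python3 -m inch '[[0,0,0,0,0,0,0.8],[0,0,0,0,0,0,0.65],[0,0,0,0,0,0,0.5],[0,0,0,0,0,0,0.45],[0,0,0,0,0,0,0.45],[0,0,0,0,0,0,0.45]]' 10
python3 - <<'E'
from h import *
st()
grab('wrist','pics/wrist16.png')
E
```

```text
time: 32.35
eef_pos: [0.4631, -0.2568, 0.0295]
ee_rot: [0.528, -0.47, 0.528, 0.47]
wrist_force: [-3.6, 2.8, 5.5]
grip_width: 0.0133
time: 33.1
eef_pos: [0.4629, -0.2568, 0.0289]
ee_rot: [0.528, -0.47, 0.528, 0.47]
wrist_force: [0.1, -0.2, -0.0]
grip_width: 0.0521
t 33.1 tcp [ 0.4629 -0.2568  0.0289] F [ 0.11 -0.16 -0.  ] M [ 0.035  0.005 -0.035] w 0.0521
[[-0.0001, -0.9931, 0.1168], [-0.0, 0.1168, 0.9931], [-1.0, 0.0001, -0.0]]
q [-0.67   0.269  1.776 -0.     1.097 -2.124]
```

View pics/wrist16.png

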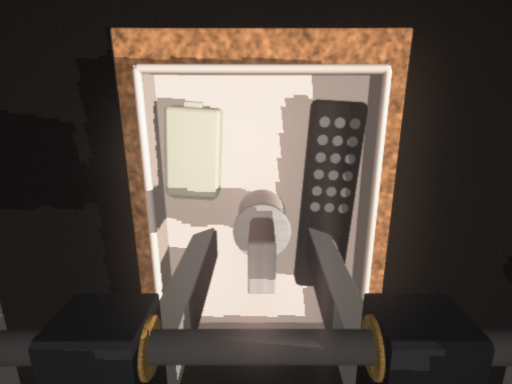

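```bash
python3 -m inch '[[0,0,0,-0.5,0,0,0.45],[0,0,0,-1.5,0,0,0.45],[0,0,0,-3,0,0,0.45],[0,0,0,-5,0,0,0.45],[0,0,0,-8,0,0,0.45],[0,0,0,-12,0,0,0.45],[0,0,0,-15,0,0,0.45],[0,0,0,-18,2,2,0.45],[0,0,0,-20,4,6,0.45],[0,0,0,-20,4,11,0.45],[0,0,0,-20,4,16,0.45],[0,0,0,-20,4,21,0.45],[0,0,0,-20,4,25,0.45],[0,0,0,-20,4,27,0.45],[0,0,0,-20,4,27,0.45]]'
python3 - <<'E'
from h import *
st()
s=grab('scene','pics/scene17.png'); t=grab('top','pics/top17.png')
cv2.imwrite('pics/c24.png',cv2.resize(s['img'][190:370,70:250,::-1],None,fx=3.3,fy=3.3,interpolation=cv2.INTER_CUBIC))
cv2.imwrite('pics/c25.png',cv2.resize(t['img'][140:270,300:420,::-1],None,fx=4.5,fy=4.5,interpolation=cv2.INTER_CUBIC))
E
```

```text
time: 35.02
eef_pos: [0.4549, 0.017, 0.2301]
ee_rot: [0.528, -0.471, 0.527, 0.47]
wrist_force: [0.1, -0.6, 0.1]
grip_width: 0.0516
t 35.02 tcp [0.4549 0.017  0.2301] F [ 0.09 -0.56  0.09] M [0.026 0.012 0.011] w 0.0516
[[0.0015, -0.9935, 0.1139], [-0.0004, 0.1139, 0.9935], [-1.0, -0.0015, -0.0002]]
q [-0.153 -0.102  1.735 -0.     1.508 -1.61 ]
```

View pics/scene17.png

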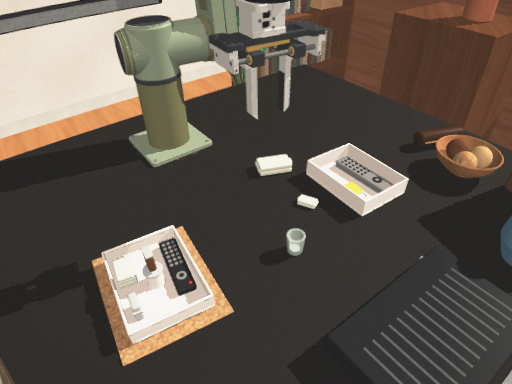

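View pics/c24.png

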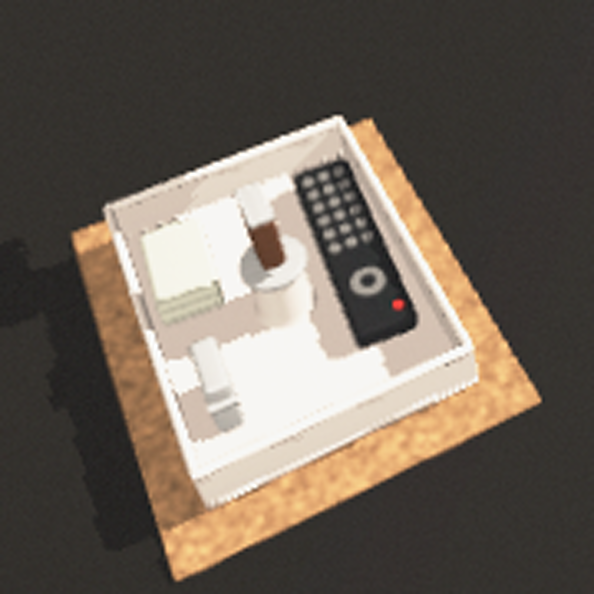

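View pics/c25.png

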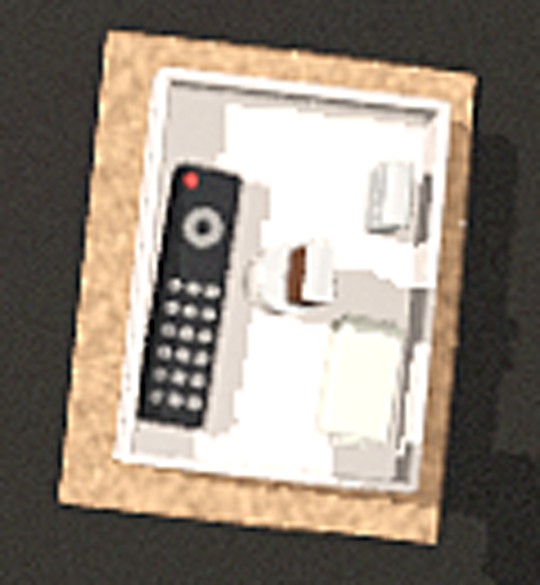

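Run:
```python
from h import *
t=load('top'); c=lambda u,v:((u+.5)/4.5-.5+300,(v+.5)/4.5-.5+140)
for n,z,l in (('mat',.004,[(107,30),(477,73),(437,543),(58,502)]),('tray',.04,[(157,68),(450,101),(417,494),(115,460)])):
    C=np.array([onz(t,c(*p),z)[:2] for p in l]); print(n,C.mean(0).round(4))
    for i in range(4):
        e=C[(i+1)%4]-C[i];print(np.linalg.norm(e).round(4),np.degrees(np.arctan2(e[1],e[0])).round(2))
```

```text
mat [ 0.4632 -0.257 ]
0.2005 -96.6
0.2504 173.31
0.2011 83.23
0.2498 -6.82
tray [ 0.4638 -0.2554]
0.1524 -96.42
0.201 173.41
0.1544 83.04
0.1996 -7.15
```

The tray centre is within about 2 mm and 0.3° of the mat centre, so I'm handing the job in.

```bash
python3 -c "
from workcell import bot
print(bot.close_job())"
```

```text
the job is handed in; nothing more can be done
None
```

I fitted the handle into the socket and pressed it home. Then I lifted the top tray off level by the handle and set it down in the middle of the cork mat. I let go and handed the job in at about 35 s.

**Seating force:** the highest vertical wrist reading was about 20 N. Counting the handle's own weight, that is about 20–21 N on the socket, so a little over the 18 N asked but under the 25 N limit. Sideways force reached about 5 N.

**Last checks:**
- **Position:** in the top camera the tray is about 1.7 mm off the mat's centre and square to within about 0.3°. The last comparison from the scene camera, just before touchdown, gave about 3 mm, mostly along x. I trusted the top and wrist cameras more.
- **Handle and glass:** the handle stands upright in its socket and the glass is standing.
- **Contents:** the three things in the top tray look as they did before the lift. The grey remote and fob are in the lower tray, but they were hidden before the lift, so I could not compare them. The large and small look-alike pill cases were left alone.
- **Robot:** the arm is clear and touches nothing.

**What disagreed:** the visible fingertips sat about 35 mm above the reported TCP. My first grasp therefore held only the top few millimetres of the handle. I let go once the handle stood in the socket and took hold again lower on the grip before pressing and lifting.

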